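Storeroom: set four stock items into their matching issue trays

ROBOT

A 6-joint arm with a two-finger parallel gripper is mounted at the origin on the work surface. World frame = base frame: x ahead of the robot, y to its left, z up, the work surface at z = 0. Lengths are in mm, angles in rad, forces in N, time in s.
With the tool pointing down it reaches from about 275 to 1000 mm from the base axis. Payload 8.4 kg.
Tool frame: the origin (TCP) lies between the finger pads; the fingertips stand 11 mm ahead of it and the grasp point (between the pads) lies 8 mm behind it; z points along the fingers, y is the direction in which the jaws open and shut (so a half turn about z gives the same grasp; the last joint's range is limited). The gripper opens to 85 mm and grips with 20 to 120 N. Pads are 22 mm wide; open, the fingers measure 114 mm over their backs; the gripper's body (76 mm by 85 mm) begins 54 mm behind the grasp point. The pads swing forward as they close: fully open they stand 13 mm farther back than shut.
Start: joints at [-1.187, 0.353, 1.633, -0, 1.155, -0.002], TCP at [235.186, -579.064, 219.281] pointing down, gripper open.
Joint ranges: [-2.63, 2.63], [-0.92, 2.1], [0.06, 2.66], [-1.3, 4.44], [0, 2.69], [-3.02, 3.02]. Speed limits (rad/s): [2.22, 2.22, 2.79, 3.14, 3.14, 3.14].

INTERFACE

Orientations are given as [roll, pitch, yaw] about the fixed x, y, z axes, in that order (R = Rz(yaw) Ry(pitch) Rx(roll)).
In Python, from rig import r, eyes gives the robot as it stands. The module is installed in compiled form; this text tells all that it offers.
- The arm moves only by the tool servo_tool, never from a script. Its argument "rows" is a list of rows, each a list of 3 entries, a list of its own where there are three numbers: the shift along the world's x, y, z in cm, then the turn about the world's z in rad, then the finger opening in cm, from 0 to 8.54. A call has 1 to 5 rows; each row shifts and turns the commanded pose from where the row before left it; what a row does not reach is not made up. A row lasts 1/12 s, in which the tool goes at most 41.7 mm and 7.16 degrees, less where a joint would pass 70% of its speed; a pose out of reach is approached as far as the arm can. A call is refused whole if a number of a shift passes 4.17 or a number of a turn 0.125, either way. A call with a gripper value outside its range is refused whole. The fingers move at their own pace and stop on an object; "squeeze" is the grip in N (left out, the last holds). Time passes only in rows, so rows that do not move let the fingers close. It gives the time, the measured TCP pose, the force and the opening at its end, in the units of the state.
- r.sense(): the state, without advancing time (a new reading comes with each control period).
- eyes.grab_frame(name): name is "side" or "top"; returns a dict with "frame" (480x640x3 uint8, red, green, blue), "depth" (480x640 float32, mm along the optical axis (not along the pixel's ray), 0 where there is no reading), "vertical_fov" (degrees; the focal length in pixels is half the picture's height over the tangent of half this angle, whatever the lens; pixels are square), "cx", "cy" (the principal point, pixels), "camera_from_world" (4x4, takes a point from world to camera coordinates). Camera axes: x right, y down, z forward; pixel columns grow to the right and rows downward; lengths in mm; the calibration is good to about 2 mm. A picture is of the moment at which its call begins.
- r.sign_off(): hands the job in, once; it reports no verdict.
The state is a dict: "clock": time; "qpos": joint angles; "qvel": joint speeds; "joint_efforts": joint torques, N m; "eef_pos": TCP position; "tcp_rot": TCP orientation; "contact_force": force on the tool from outside, world axes, zero at the start; "wrist_torque": the same for the moment, N m; "opening": opening from 0.0 (shut) to 1.0 (fully open).
Only numpy, scipy, OpenCV 4.12 (cv2) and the standard library are available. Lean on these libraries where they do the work, as an engineer would, in place of code of your own. Each camera call takes 0.05 s, during which the arm holds its last target.

TASK

Get the ward order ready on the storeroom bench: set the long carton, the short carton and the jar upright and fully down in the blue tray whose recess matches each in shape and size, and slip the roll of tape over the spindle until it lies flat on the base. Set each item down gently without dropping or tipping it, and leave the small brown bottle and the wooden stamp standing where they are.

Things in the scene. Friction and masses are not known exactly. Their poses are not given: they have to be found in the camera images.
- long_carton: the longer of two loose white cartons with a grey band: 104 (its x) x 46 (its y) x 50 mm tall, 0.11 to 0.22 kg. Origin: centre of its underside; z up. Grip it across the 46 mm width. It belongs in long_tray, its length along the tray's length (either way round)
- short_carton: the shorter loose white carton with a grey band: 66 (its x) x 46 (its y) x 50 mm tall, 0.07 to 0.14 kg. Origin: centre of its underside; z up. Grip it across the 46 mm width. It belongs in short_tray, its length along the tray's length (either way round)
- jar: loose upright round white plastic jar with a white lid, 64 mm diameter up to 46 mm high, lid 62 mm diameter, 64 mm tall in all, 0.13 to 0.25 kg. Origin: centre of its underside; z up. It belongs in round_tray
- tape_roll: loose roll of white paper tape lying flat: outer diameter 64 mm, bore 42 mm, 30 mm tall, 0.06 to 0.11 kg. Origin: centre of its underside; z up along the bore. It belongs on the spindle
- long_tray: fixed blue plate 138 (x) x 78 (y) x 10 mm high with a black-floored rectangular recess 122 (x) x 62 (y) mm, 6 mm deep, at its centre. Origin: centre of the underside, on the table; the recess floor is 4 mm above it. For the long carton
- short_tray: fixed blue plate 100 (x) x 78 (y) x 10 mm high with a black-floored rectangular recess 84 (x) x 62 (y) mm, 6 mm deep, at its centre. Origin: centre of the underside, on the table; the recess floor is 4 mm above it. For the short carton
- round_tray: fixed blue plate 100 x 100 x 10 mm high with a black-floored round recess 82 mm in diameter, 6 mm deep, at its centre. Origin: centre of the underside, on the table; the recess floor is 4 mm above it. For the jar
- spindle: fixed blue base plate 90 x 90 x 6 mm high with, at its centre, an upright metal post 18 mm in diameter that stands 40 mm above the plate (46 mm above the table). Origin: centre of the underside, on the table. For the tape roll, which rests on the plate around the post
- brown_bottle: bystander, loose: small upright brown bottle, 34 mm diameter, 62 mm tall. Origin: centre of its underside. Leave it standing where it is
- wood_stamp: bystander, loose: upright turned wooden stamp, 36 mm base diameter, 55 mm tall. Origin: centre of its underside. Leave it standing where it is
Not all that is in view belongs to the job. Leave any purple or turquoise look-alike of the short_carton alone. Leave any red look-alike of the long_carton alone.

How it is judged:
By the outcome, as a careful person would: the job done as asked, in the order asked, and still so for the second after the job is handed in, with the robot touching nothing.
It also fails if it takes over 120 s, if anything falls off the work surface, if the arm or the gripper's body presses on something with over 40 N, if the wrist force passes 120 N, or if a joint passes its speed limit or range.

## Working session

There is one attempt and no reset: what is moved stays moved. The work goes in short steps, Python scripts to look and compute and a tool call to move; the robot and the scene stay as the last step left them, time stands still between calls to the robot, and variables do not carry over. Pictures are saved under pics/ and viewed, and the job is handed in when it is done.

Besides the shell and the picture viewer there is one more tool, called after "Call:" as name([rows], argument=value, ...), one row to a line, values as JSON. servo_tool: Moves the arm, as the interface text tells. Its arguments: {"type":"object","properties":{"rows":{"type":"array"},"squeeze":{"type":"number"}},"required":["rows"]}

```bash
mkdir -p pics
python3 - <<'E'
from rig import r, eyes
import cv2
print(r.sense())
for n in ("top","side"):
    f=eyes.grab_frame(n)
    cv2.imwrite(f"pics/{n}0.png",f["frame"][:,:,::-1])
    print(n,f["vertical_fov"],f["cx"],f["cy"],f["camera_from_world"], f.keys())
E
```

```text
{'clock': 0.0, 'qpos': array([-1.18740567e+00,  3.53684806e-01,  1.63417312e+00,  2.12996865e-05,
        1.15515334e+00, -2.41585378e-03]), 'qvel': array([-3.44710580e-05, -2.42744067e-04,  2.31193855e-03, -1.81180401e-03,
       -9.51903830e-04,  2.92500828e-04]), 'joint_efforts': array([-1.71861075e-06, -6.05262065e+01, -3.42072129e+01,  6.75211140e-05,
        9.49224952e-03,  4.32448121e-05]), 'eef_pos': array([ 235.00070628, -578.59437027,  218.52210348]), 'tcp_rot': array([-3.14017409e+00, -2.29010413e-05,  3.85797882e-01]), 'contact_force': array([0.29719086, 0.2572818 , 0.53971113]), 'wrist_torque': array([ 0.0183352 , -0.05955795,  0.04554139]), 'opening': 1.005007438212484}
top 57.80174565748973 321.39710524757027 242.49981006546702 [[-2.37287736e-02 -9.99358471e-01 -2.68252163e-02  3.30687845e+01]
 [-9.98364354e-01  2.50842017e-02 -5.13750812e-02  5.27392141e+02]
 [ 5.20150117e-02  2.55622721e-02 -9.98319092e-01  1.09802101e+03]
 [ 0.00000000e+00  0.00000000e+00  0.00000000e+00  1.00000000e+00]] dict_keys(['frame', 'depth', 'vertical_fov', 'cx', 'cy', 'camera_from_world'])
side 51.684218092295936 327.3901839826718 235.19825770173156 [[-9.72023195e-01 -2.34795677e-01 -6.47283984e-03  5.34940328e+02]
 [-1.34788517e-01  5.80151474e-01 -8.03278484e-01  1.05826633e+02]
 [ 1.92361543e-01 -7.79932854e-01 -5.95568451e-01  9.20705043e+02]
 [ 0.00000000e+00  0.00000000e+00  0.00000000e+00  1.00000000e+00]] dict_keys(['frame', 'depth', 'vertical_fov', 'cx', 'cy', 'camera_from_world'])
```

View pics/top0.png

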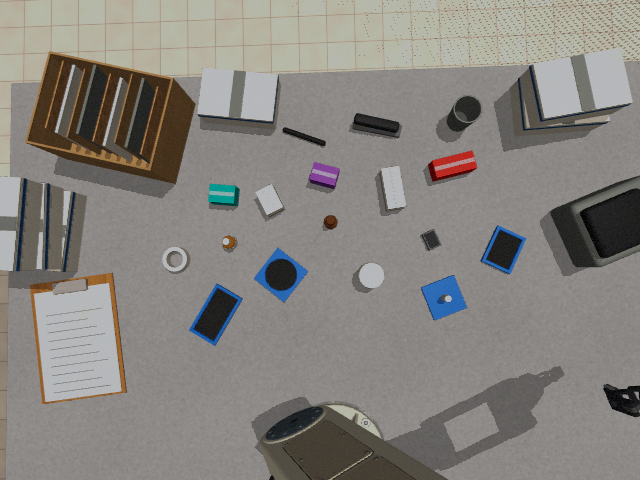

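View pics/side0.png

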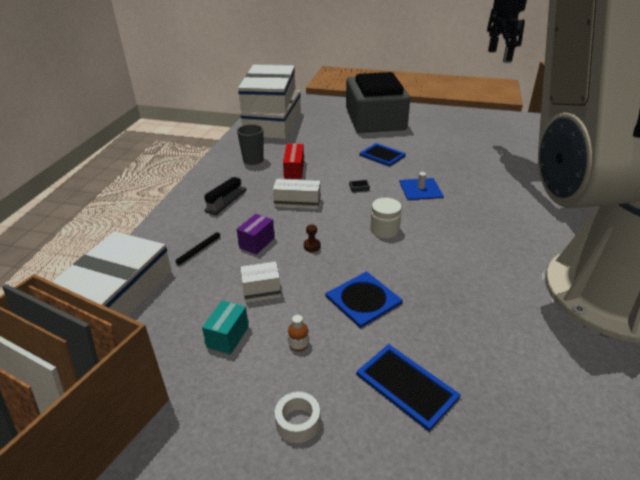

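```bash
cat > h.py <<'E'
import numpy as np, cv2
from rig import r, eyes
def grab(n,save=None):
    f=eyes.grab_frame(n)
    if save: cv2.imwrite(f"pics/{save}.png",f["frame"][:,:,::-1])
    return f
def foc(f): return 240/np.tan(np.radians(f["vertical_fov"])/2)
def cast(f,uv,z):
    uv=np.atleast_2d(np.asarray(uv,float)); F=foc(f); M=f["camera_from_world"]; R=M[:3,:3]; C=-R.T@M[:3,3]
    d=np.c_[(uv[:,0]-f["cx"])/F,(uv[:,1]-f["cy"])/F,np.ones(len(uv))]@R
    return C+d*((z-C[2])/d[:,2])[:,None]
def proj(f,p):
    p=np.atleast_2d(p); M=f["camera_from_world"]; c=p@M[:3,:3].T+M[:3,3]; F=foc(f)
    return np.c_[f["cx"]+F*c[:,0]/c[:,2], f["cy"]+F*c[:,1]/c[:,2]]
def world(f):
    v,u=np.mgrid[:480,:640]; d=f["depth"].astype(float); F=foc(f); M=f["camera_from_world"]
    c=np.stack([(u-f["cx"])/F*d,(v-f["cy"])/F*d,d],-1)
    w=(c-M[:3,3])@M[:3,:3]; w[d==0]=np.nan
    return w
def crop(f,x0,y0,x1,y1,s,name):
    cv2.imwrite(f"pics/{name}.png",cv2.resize(f["frame"][y0:y1,x0:x1,::-1],None,fx=s,fy=s,interpolation=cv2.INTER_CUBIC))
def rect(pts):
    (c,(w,h),a)=cv2.minAreaRect(np.float32(pts))
    if w<h: w,h,a=h,w,a+90
    return np.round(c,1),round(w,1),round(h,1),round((a+90)%180-90,1)
E
python3 - <<'E'
from h import *
f=grab("top"); crop(f,160,140,360,290,4,"cropA"); crop(f,350,140,550,340,3,"cropB")
hsv=cv2.cvtColor(f["frame"],cv2.COLOR_RGB2HSV)
W=world(f)
print("table z med",np.nanmedian(W[300:330,280:340,2]))
blue=cv2.inRange(hsv,(100,130,60),(125,255,255))
cs,_=cv2.findContours(blue,cv2.RETR_CCOMP,cv2.CHAIN_APPROX_NONE)
for c in cs:
    if cv2.contourArea(c)<100: continue
    m=c[:,0].mean(0)
    for z in (10,6): print("blue",m.round(0),z,rect(cast(f,c[:,0],z)[:,:2]))
# heights
hm=(W[...,2]>20).astype(np.uint8); hm[:140]=0; hm[340:]=0; hm[:,:150]=0; hm[:,530:]=0
n,l,s,ce=cv2.connectedComponentsWithStats(hm)
for i in range(1,n):
    if s[i,4]<20: continue
    p=W[l==i]; zt=np.nanpercentile(p[:,2],95)
    t=p[p[:,2]>zt-6]
    print(ce[i].round(0),s[i,4],"ztop",round(zt,1),rect(t[:,:2]),f["frame"][l==i].mean(0).round(0))
E
```

```text
table z med 0.12365405358578653
blue [215. 314.] 10 (array([351.7, 296.8]), 138.8, 78.0, -31.6)
blue [215. 314.] 6 (array([351.2, 297.9]), 139.3, 78.2, -31.6)
blue [215. 314.] 10 (array([351.8, 296.7]), 123.5, 64.0, -31.6)
blue [215. 314.] 6 (array([351.4, 297.8]), 124.0, 64.2, -31.6)
blue [444. 297.] 10 (array([ 382.1, -285.7]), 88.8, 88.7, 19.9)
blue [444. 297.] 6 (array([ 381.8, -286.7]), 89.1, 89.0, 19.9)
blue [280. 275.] 10 (array([448.9, 127.2]), 100.1, 99.1, -39.1)
blue [280. 275.] 6 (array([448.8, 127.7]), 100.5, 99.5, -39.1)
blue [281. 274.] 10 (array([450.1, 127.1]), 81.9, 79.8, -1.2)
blue [281. 274.] 6 (array([450. , 127.6]), 82.2, 80.0, -1.2)
blue [503. 249.] 10 (array([ 499.6, -440.5]), 101.2, 80.7, -26.6)
blue [503. 249.] 6 (array([ 499.7, -442.1]), 101.6, 81.0, -26.6)
blue [503. 249.] 10 (array([ 499.6, -440.6]), 86.3, 64.0, -26.6)
blue [503. 249.] 6 (array([ 499.7, -442.1]), 86.6, 64.2, -26.6)
[164. 158.] 1136 ztop 157.8 (array([729.8, 394.4]), 71.2, 7.0, -14.0) [73. 52. 30.]
[453. 165.] 892 ztop 53.1 (array([ 713.1, -314.4]), 104.8, 46.1, -77.4) [167.  56.  50.]
[324. 174.] 539 ztop 52.7 (array([698.4,   8.6]), 66.0, 46.0, 72.9) [126.  76. 142.]
[392. 188.] 857 ztop 53.1 (array([ 659.6, -161.9]), 103.7, 46.3, 7.9) [170. 171. 172.]
[223. 194.] 554 ztop 52.6 (array([656.1, 266.6]), 66.0, 46.2, 83.7) [ 26. 141. 133.]
[269. 200.] 528 ztop 52.8 (array([637.9, 148.1]), 66.5, 45.9, 25.6) [172. 173. 174.]
[330. 220.] 68 ztop 55.4 (array([581.3,  -3.4]), 19.9, 19.8, -1.5) [83. 45. 23.]
[229. 242.] 158 ztop 63.0 (array([535.2, 254.3]), 15.0, 14.8, -1.7) [133. 105.  75.]
[175. 259.] 318 ztop 32.8 (array([495.5, 393.7]), 62.2, 60.7, 22.7) [164. 165. 165.]
[371. 275.] 534 ztop 67.0 (array([443.5, -99.5]), 58.3, 58.2, -2.0) [176. 178. 179.]
[447. 298.] 57 ztop 48.9 (array([ 382.5, -287.2]), 15.3, 14.7, 86.5) [143. 146. 148.]
```

View pics/cropA.png

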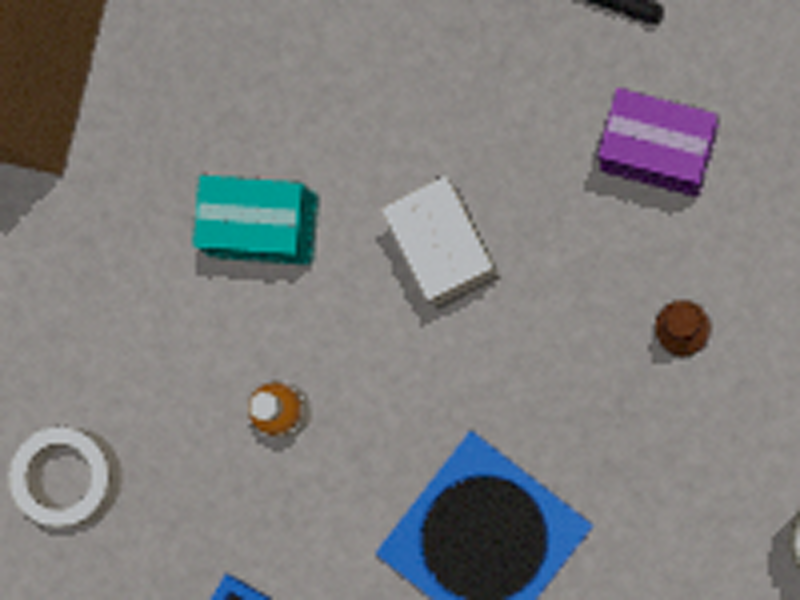

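View pics/cropB.png

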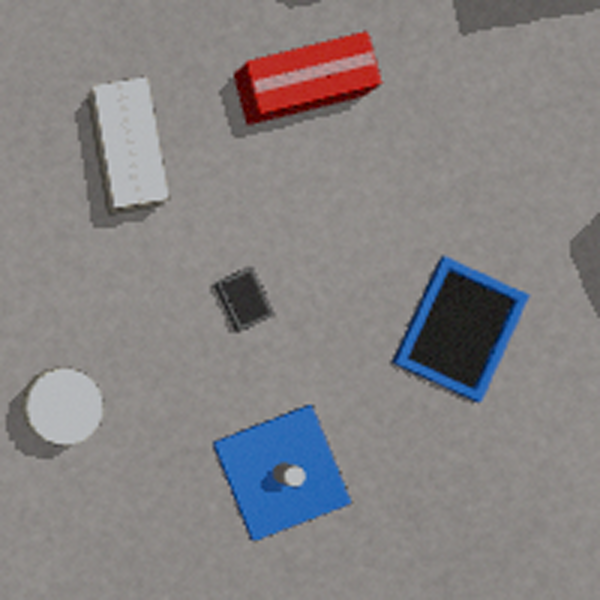

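The real cartons are the two white ones: long at pixel (392,187), measuring 104x46, and short at (269,200), measuring 66x46. I rule out the red one at (453,165), the purple one at (324,174) and the teal one at (223,194) by colour. The crops confirm this. The jar is at (371,276), the tape at (175,260), the bottle at (229,242) and the stamp at (330,222). I'll start with the long carton.

Call:
servo_tool([
  [[2.8,2.75,-0.6],-0.017,8.5],
  [[2.8,2.75,-0.6],-0.017,8.5],
  [[2.8,2.75,-0.6],-0.017,8.5],
  [[2.8,2.75,-0.6],-0.017,8.5],
  [[2.8,2.75,-0.6],-0.017,8.5],
], squeeze=40)

```text
clock: 0.57
eef_pos: [376.0, -440.1, 188.9]
tcp_rot: [-3.141, 0.0, 0.299]
contact_force: [-0.4, 0.2, 0.1]
opening: 0.993
```

Call:
servo_tool([
  [[2.8,2.75,-0.6],-0.017,8.5],
  [[2.8,2.75,-0.6],-0.017,8.5],
  [[2.8,2.75,-0.6],-0.017,8.5],
  [[2.8,2.75,-0.6],-0.017,8.5],
  [[2.8,2.75,-0.6],-0.017,8.5],
])

```text
clock: 0.98
eef_pos: [516.2, -302.4, 158.9]
tcp_rot: [-3.141, 0.0, 0.215]
contact_force: [1.7, -0.1, -0.0]
opening: 0.995
```

Call:
servo_tool([
  [[2.8,2.75,-0.6],-0.017,8.5],
  [[2.8,2.75,-0.6],-0.017,8.5],
  [[2.8,2.75,-0.6],-0.017,8.5],
  [[2.8,2.75,-0.6],-0.017,8.5],
  [[2.8,2.75,-0.6],-0.017,8.5],
])

```text
clock: 1.4
eef_pos: [656.2, -164.9, 128.7]
tcp_rot: [-3.142, 0.0, 0.13]
contact_force: [0.0, -0.3, 0.5]
opening: 0.993
```

Call:
servo_tool([
  [[0,0,0],0,8.5],
  [[0,0,0],0,8.5],
  [[0,0,0],0,8.5],
])

```text
clock: 1.65
eef_pos: [654.7, -166.4, 128.7]
tcp_rot: [-3.141, 0.001, 0.132]
contact_force: [0.1, -0.3, -0.5]
opening: 0.997
```

Call:
servo_tool([
  [[0.5,0.45,-1.5],0.006,8.5],
  [[0,0,-2.3],0,8.5],
  [[0,0,0],0,8.5],
])

```text
clock: 1.9
eef_pos: [657.1, -162.2, 87.0]
tcp_rot: [-3.139, 0.005, 0.136]
contact_force: [-1.9, 1.0, -0.7]
opening: 0.998
```

Run:
```python
from h import *
s=r.sense();print(s["eef_pos"],s["tcp_rot"])
f=grab("side"); t=grab("top")
a=cv2.resize(f["frame"][120:240,220:380],(640,480)); 
b=cv2.resize(t["frame"][130:250,310:470],(640,480)); 
cv2.imwrite("pics/g1.png",cv2.resize(np.hstack([a,b])[:,:,::-1],(800,300)))
```

```text
[ 657.11842078 -162.24399126   87.01845139] [-3.13946523  0.00540826  0.13577721]
```

View pics/g1.png

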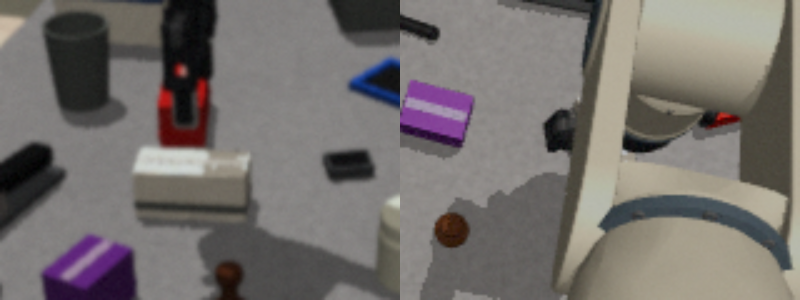

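The side view (left half) shows the open jaws centred above the long carton at about (190,180). The top view is blocked by the arm. I'll descend and grip.

Call:
servo_tool([
  [[0.1,0,-1.8],0,8.5],
  [[0,0,-1.8],0,8.5],
  [[0,0,-1.6],0,8.5],
  [[0,0,-1.2],0,8.5],
  [[0,0,0],0,8.5],
])

```text
clock: 2.42
eef_pos: [659.8, -162.2, 25.6]
tcp_rot: [-3.141, 0.003, 0.136]
contact_force: [-0.3, 0.4, -0.5]
opening: 0.997
```

Call:
servo_tool([
  [[0,0,0],0,6],
  [[0,0,0],0,5],
  [[0,0,0],0,4],
  [[0,0,0],0,3.5],
  [[0,0,0],0,3.5],
])

```text
clock: 2.83
eef_pos: [662.1, -162.3, 28.8]
tcp_rot: [3.141, -0.002, 0.137]
contact_force: [-0.5, 0.7, 6.8]
opening: 0.523
```

Call:
servo_tool([
  [[0,0,0],0,3.5],
  [[0,0,0],0,3.5],
  [[0,0,0],0,3.5],
])

```text
clock: 3.08
eef_pos: [662.1, -162.2, 28.8]
tcp_rot: [3.141, -0.002, 0.137]
contact_force: [-0.8, 0.8, 6.3]
opening: 0.52
```

Call:
servo_tool([
  [[0,0,0.5],0,3.5],
  [[0,0,1],0,3.5],
  [[0,0,1.5],0,3.5],
  [[0,0,2],0,3.5],
  [[0,0,2],0,3.5],
], squeeze=50)

```text
clock: 3.5
eef_pos: [661.0, -162.0, 99.0]
tcp_rot: [-3.142, 0.0, 0.137]
contact_force: [-0.2, -0.5, -1.6]
opening: 0.518
```

Call:
servo_tool([
  [[0,0,2],0,3.5],
  [[0,0,1.5],0,3.5],
  [[0,0,0.5],0,3.5],
  [[0,0,0],0,3.5],
])

```text
clock: 3.83
eef_pos: [662.3, -162.4, 140.0]
tcp_rot: [3.14, -0.003, 0.137]
contact_force: [-0.0, 0.3, -2.9]
opening: 0.516
```

Run:
```python
from h import *
s=r.sense();print(s["eef_pos"],s["tcp_rot"],s["opening"],s["contact_force"])
f=grab("side"); 
cv2.imwrite("pics/g2.png",cv2.resize(f["frame"][60:260,180:420,::-1],(720,600)))
```

```text
[ 662.32821329 -162.36404147  139.96384809] [ 3.14020841 -0.00349018  0.13674944] 0.516306833210761 [-0.00856589  0.29545852 -2.88991342]
```

View pics/g2.png

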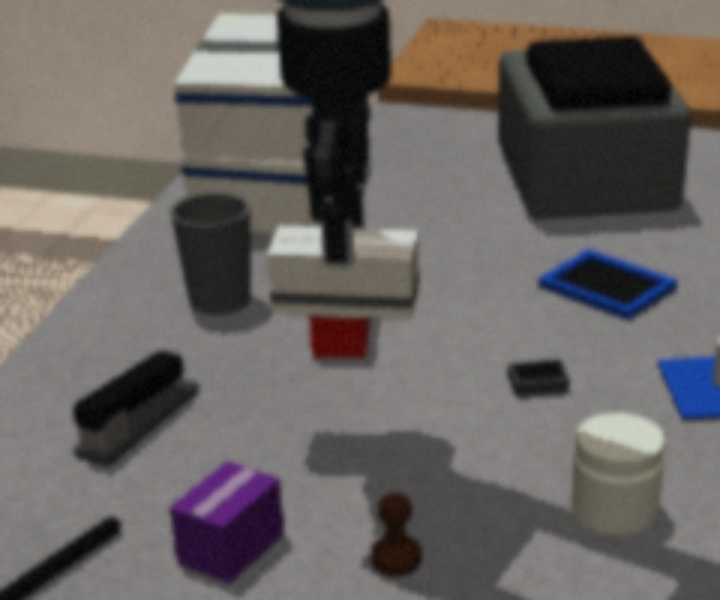

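Call:
servo_tool([
  [[-1.1,1.63,0],-0.025,3.5],
  [[-2.2,3.27,0],-0.049,3.5],
  [[-2.2,3.27,0],-0.049,3.5],
  [[-2.2,3.27,0],-0.049,3.5],
  [[-2.2,3.27,0],-0.049,3.5],
])

```text
clock: 4.3
eef_pos: [560.0, -13.9, 136.0]
tcp_rot: [3.142, 0.002, -0.087]
contact_force: [0.7, 0.6, -1.2]
opening: 0.522
```

Call:
servo_tool([
  [[-2.2,3.27,0],-0.049,3.5],
  [[-2.2,3.27,0],-0.049,3.5],
  [[-2.2,3.27,0],-0.049,3.5],
  [[-2.2,3.27,0],-0.049,3.5],
  [[-2.2,3.27,0],-0.049,3.5],
])

```text
clock: 4.72
eef_pos: [450.0, 149.5, 136.4]
tcp_rot: [3.141, 0.001, -0.332]
contact_force: [0.7, 0.7, -2.4]
opening: 0.521
```

Call:
servo_tool([
  [[-2.2,3.27,0],-0.049,3.5],
  [[-2.2,3.27,0],-0.049,3.5],
  [[-2.2,3.27,0],-0.049,3.5],
  [[-2.2,3.27,0],-0.049,3.5],
  [[-1.1,1.63,0],-0.025,3.5],
])

```text
clock: 5.13
eef_pos: [350.4, 297.7, 136.5]
tcp_rot: [3.14, 0.001, -0.552]
contact_force: [0.6, -0.5, -1.3]
opening: 0.518
```

Call:
servo_tool([
  [[0,0,0],0,3.5],
  [[0,0,0],0,3.5],
  [[0,0,0],0,3.5],
])

```text
clock: 5.38
eef_pos: [352.9, 295.1, 136.7]
tcp_rot: [3.14, 0.0, -0.549]
contact_force: [0.9, 0.2, -1.2]
opening: 0.52
```

Call:
servo_tool([
  [[0,0,-2],0,3.5],
  [[0,0,-2.5],0,3.5],
  [[0,0,-2],0,3.5],
  [[0,0,-1.5],0,3.5],
  [[0,0,0],0,3.5],
])

```text
clock: 5.8
eef_pos: [352.1, 293.1, 54.6]
tcp_rot: [3.137, 0.002, -0.552]
contact_force: [-1.3, -0.6, -2.3]
opening: 0.516
```

Run:
```python
from h import *
s=r.sense();print(s["eef_pos"],s["tcp_rot"],s["opening"],s["contact_force"])
f=grab("side");t=grab("top")
a=cv2.resize(f["frame"][270:470,300:500],(400,400));b=cv2.resize(t["frame"][240:380,140:280],(400,400))
cv2.imwrite("pics/g3.png",np.hstack([a,b])[:,:,::-1])
```

```text
[352.08569939 293.10139797  54.57989934] [ 3.13650243e+00  1.57172959e-03 -5.51706952e-01] 0.5161640888893708 [-1.32244818 -0.58077569 -2.27071732]
```

View pics/g3.png

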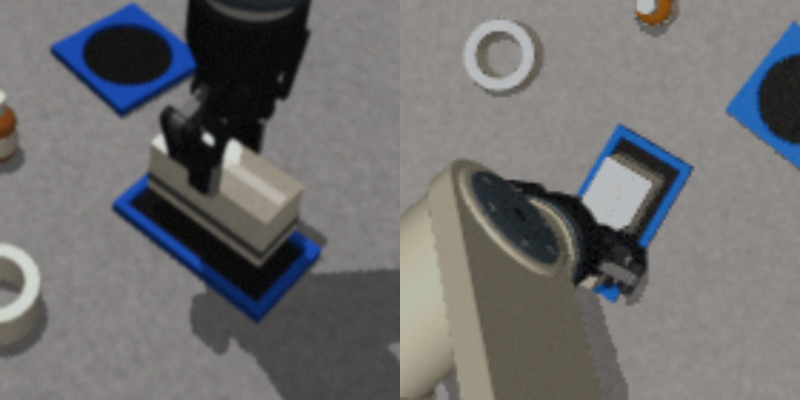

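Run:
```python
from h import *
t=grab("top"); s=r.sense(); p=s["eef_pos"]; print(p)
m=cv2.inRange(t["frame"],(150,150,150),(255,255,255)); m[:280]=0; m[345:]=0; m[:,:200]=0; m[:,240:]=0
v,u=np.nonzero(m); zt=p[2]-28.5+50
w=cast(t,np.c_[u,v],zt)[:,:2]-p[:2]; a=-0.5515
L=w@[np.cos(a),np.sin(a)]; X=w@[-np.sin(a),np.cos(a)]
print(len(u),np.percentile(L,[1,99]),np.percentile(X,[1,99]))
print("tray centre rel",(np.array([351.7,296.8])-p[:2])@np.array([[np.cos(a),-np.sin(a)],[np.sin(a),np.cos(a)]]))
```

```text
[353.83755199 295.18378982  57.68231947]
369 [ 1.72280553 49.91878824] [-24.20469057  19.50131509]
tray centre rel [-2.66747579  0.25658676]
```

Call:
servo_tool([
  [[0,0.1,-0.8],0,3.5],
  [[0,0,-0.7],0,3.5],
  [[0,0,-0.4],0,3.5],
  [[0,0,-0.2],0,3.5],
  [[0,0,0],0,3.5],
])

```text
clock: 6.37
eef_pos: [352.9, 296.4, 35.8]
tcp_rot: [3.141, 0.0, -0.55]
contact_force: [-0.1, -0.2, -2.3]
opening: 0.519
```

Call:
servo_tool([
  [[0,0,-0.15],0,3.5],
  [[0,0,-0.15],0,3.5],
  [[0,0,0],0,3.5],
  [[0,0,0],0,3.5],
  [[0,0,0],0,3.5],
])

```text
clock: 6.78
eef_pos: [353.2, 296.7, 33.4]
tcp_rot: [-3.141, -0.0, -0.55]
contact_force: [0.3, 0.1, -2.1]
opening: 0.517
```

Call:
servo_tool([
  [[0,0,-0.1],0,3.5],
  [[0,0,-0.1],0,3.5],
  [[0,0,-0.1],0,3.5],
  [[0,0,0],0,3.5],
  [[0,0,0],0,3.5],
])

```text
clock: 7.2
eef_pos: [353.4, 296.9, 32.7]
tcp_rot: [-3.141, -0.0, -0.55]
contact_force: [-9.4, -6.1, 42.3]
opening: 0.519
```

Call:
servo_tool([
  [[0,0,0.2],0,3.5],
  [[0,0,0],0,3.5],
  [[0,0,0],0,3.5],
])

```text
clock: 7.45
eef_pos: [353.6, 297.1, 32.8]
tcp_rot: [-3.14, -0.0, -0.55]
contact_force: [-1.4, -0.4, 11.2]
opening: 0.52
```

Call:
servo_tool([
  [[0,0,0],0,4.8],
  [[0,0,0],0,5.5],
  [[0,0,0],0,6.5],
  [[0,0,0],0,6.5],
  [[0,0,0.5],0,6.5],
])

```text
clock: 7.87
eef_pos: [352.6, 296.2, 36.6]
tcp_rot: [3.14, 0.001, -0.55]
contact_force: [-0.1, 0.7, 0.8]
opening: 0.759
```

Call:
servo_tool([
  [[0,0,2],0,6.5],
  [[0,0,3],0,6.5],
  [[0,0,3],0,6.5],
  [[0,0,3],0,6.5],
  [[1,-0.5,0],0.06,6.5],
])

```text
clock: 8.28
eef_pos: [364.6, 293.8, 152.5]
tcp_rot: [-3.135, -0.002, -0.49]
contact_force: [1.5, 1.9, 0.3]
opening: 0.76
```

Call:
servo_tool([
  [[3.4,-1.8,0],0.117,8.5],
  [[3.4,-1.8,0],0.117,8.5],
  [[3.4,-1.8,0],0.117,8.5],
  [[3.4,-1.8,0],0.117,8.5],
  [[3.4,-1.8,0],0.117,8.5],
])

```text
clock: 8.7
eef_pos: [533.0, 201.4, 147.7]
tcp_rot: [-3.141, -0.0, 0.095]
contact_force: [0.7, 0.3, -0.6]
opening: 0.994
```

Call:
servo_tool([
  [[3.4,-1.8,0],0.117,8.5],
  [[3.4,-1.8,0],0.117,8.5],
  [[3.4,-1.8,0],0.117,8.5],
  [[0,0,-2],0,8.5],
  [[0,0,-2],0,8.5],
])

```text
clock: 9.12
eef_pos: [636.5, 147.3, 107.9]
tcp_rot: [3.141, -0.003, 0.439]
contact_force: [-1.1, -0.0, -0.2]
opening: 0.998
```

Run:
```python
from h import *
s=r.sense();print(s["eef_pos"],s["tcp_rot"],s["opening"],s["qpos"].round(2))
f=grab("side","s3");t=grab("top","t3")
a=cv2.resize(f["frame"][270:470,300:500],(400,400));b=cv2.resize(t["frame"][140:380,140:380],(400,400))
cv2.imwrite("pics/g4.png",np.hstack([a,b])[:,:,::-1])
W=world(t)
p=W[270:350,180:250].reshape(-1,3); p=p[(p[:,2]>45)&(p[:,2]<70)]
print(len(p),np.nanmedian(p[:,2]),rect(p[:,:2]))
p=W[170:230,245:300].reshape(-1,3); p=p[(p[:,2]>45)&(p[:,2]<70)]
if len(p): print(len(p),np.nanmedian(p[:,2]),rect(p[:,:2]))
```

```text
[636.51843598 147.27010387 107.92121997] [ 3.14077184 -0.00331477  0.43875673] 0.9975616041497231 [ 0.23  0.51  1.66 -0.    0.97  1.36]
0 nan (array([0., 0.]), 0.0, 0.0, 0.0)
4 47.62035838232386 (array([622.7, 116.1]), 10.6, 1.3, 13.4)
  return np.nanmean(a, axis, out=out, keepdims=keepdims)
```

View pics/g4.png

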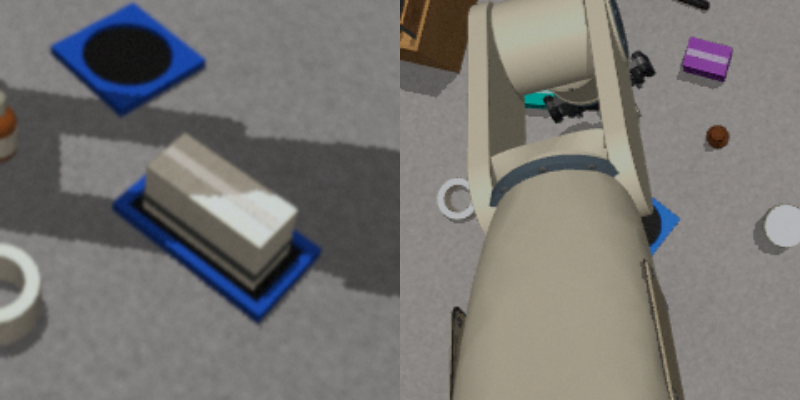

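The left panel shows the long carton seated inside the tray with margin all round. Next is the short carton.

Call:
servo_tool([
  [[0.1,0.1,-2],0.008,8],
  [[0,0,-2],0,8],
  [[0,0,-2],0,8],
  [[0,0,-1.5],0,8],
  [[0,0,-0.6],0,8],
])

```text
clock: 9.63
eef_pos: [633.3, 149.7, 25.3]
tcp_rot: [-3.141, 0.002, 0.449]
contact_force: [-0.0, -0.8, 0.8]
opening: 0.941
```

Call:
servo_tool([
  [[0,0,0],0,8],
  [[0,0,0],0,6],
  [[0,0,0],0,5],
  [[0,0,0],0,4],
  [[0,0,0],0,3.5],
])

```text
clock: 10.05
eef_pos: [635.7, 149.8, 28.1]
tcp_rot: [3.141, -0.002, 0.448]
contact_force: [-0.7, 0.1, 6.5]
opening: 0.523
```

Call:
servo_tool([
  [[0,0,0],0,3.5],
  [[0,0,0],0,3.5],
  [[0,0,0],0,3.5],
  [[0,0,0],0,3.5],
])

```text
clock: 10.38
eef_pos: [635.7, 149.8, 28.1]
tcp_rot: [3.141, -0.002, 0.448]
contact_force: [-0.5, -0.4, 6.1]
opening: 0.519
```

Call:
servo_tool([
  [[0,0,0.5],0,3.5],
  [[0,0,1],0,3.5],
  [[0,0,2],0,3.5],
  [[0,0,2.5],0,3.5],
  [[0,0,2.5],0,3.5],
])

```text
clock: 10.8
eef_pos: [634.2, 149.4, 112.8]
tcp_rot: [-3.141, 0.001, 0.448]
contact_force: [0.2, 0.6, -0.4]
opening: 0.52
```

Call:
servo_tool([
  [[0,0,2],0,3.5],
  [[-0.43,-1.85,1],-0.029,3.5],
  [[-0.86,-3.69,0],-0.057,3.5],
  [[-0.86,-3.69,0],-0.057,3.5],
  [[-0.86,-3.69,0],-0.057,3.5],
])

```text
clock: 11.22
eef_pos: [604.3, 19.4, 142.8]
tcp_rot: [3.141, -0.002, 0.247]
contact_force: [-0.2, -0.9, -1.5]
opening: 0.519
```

Call:
servo_tool([
  [[-0.86,-3.69,0],-0.057,3.5],
  [[-0.86,-3.69,0],-0.057,3.5],
  [[-0.86,-3.69,0],-0.057,3.5],
  [[-0.86,-3.69,0],-0.057,3.5],
  [[-0.86,-3.69,0],-0.057,3.5],
])

```text
clock: 11.63
eef_pos: [561.0, -165.9, 142.5]
tcp_rot: [3.141, -0.001, -0.039]
contact_force: [0.5, 0.2, -0.4]
opening: 0.523
```

Call:
servo_tool([
  [[-0.86,-3.69,0],-0.057,3.5],
  [[-0.86,-3.69,0],-0.057,3.5],
  [[-0.86,-3.69,0],-0.057,3.5],
  [[-0.86,-3.69,0],-0.057,3.5],
  [[-0.86,-3.69,0],-0.057,3.5],
])

```text
clock: 12.05
eef_pos: [517.9, -350.5, 142.5]
tcp_rot: [3.141, -0.001, -0.325]
contact_force: [1.0, -0.2, -0.6]
opening: 0.517
```

Call:
servo_tool([
  [[-0.86,-3.69,0],-0.057,3.5],
  [[-0.86,-3.69,0],-0.057,3.5],
  [[-0.43,-1.85,0],-0.029,3.5],
  [[0,0,0],0,3.5],
  [[0,0,0],0,3.5],
])

```text
clock: 12.47
eef_pos: [496.5, -441.9, 142.0]
tcp_rot: [-3.141, -0.0, -0.466]
contact_force: [0.0, 0.6, -0.9]
opening: 0.517
```

Call:
servo_tool([
  [[0.2,0.15,-2],0,3.5],
  [[0,0,-2.5],0,3.5],
  [[0,0,-2.5],0,3.5],
  [[0,0,-1.2],0,3.5],
  [[0,0,0],0,3.5],
])

```text
clock: 12.88
eef_pos: [497.8, -436.8, 56.7]
tcp_rot: [-3.14, 0.005, -0.463]
contact_force: [-0.5, 1.9, -1.2]
opening: 0.521
```

Run:
```python
from h import *
f=grab("side");t=grab("top")
s=r.sense();p=s["eef_pos"];print(p,s["tcp_rot"],s["opening"])
a=cv2.resize(f["frame"][100:220,320:440],(400,400));b=cv2.resize(t["frame"][190:310,440:560],(400,400))
cv2.imwrite("pics/g5.png",np.hstack([a,b])[:,:,::-1])
m=cv2.inRange(t["frame"],(140,140,140),(255,255,255))
cv2.imwrite("pics/g5m.png",cv2.resize(m[190:310,440:560],(400,400)))
```

```text
[ 499.48147489 -438.85383537   59.91035107] [-3.14142676e+00  1.62786156e-04 -4.63695789e-01] 0.520954308932547
```

View pics/g5.png

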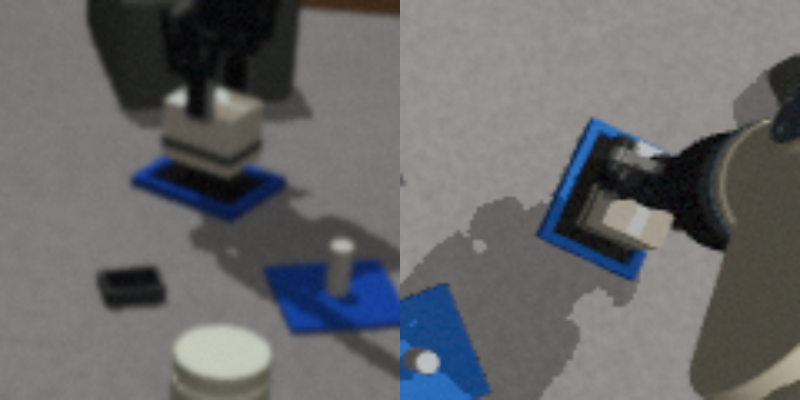

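Run:
```python
from h import *
t=grab("top"); p=r.sense()["eef_pos"]; a=r.sense()["tcp_rot"][2]
e=np.array([np.cos(a),np.sin(a)]); n=np.array([-e[1],e[0]]); im=t["frame"].copy()
b=cv2.resize(im[190:310,440:560],(600,600))
for z in (p[2]-28,p[2]+22):
    q=[np.r_[p[:2]+e*(1.2+sx*33)+n*sy*23,z] for sx,sy in((1,1),(1,-1),(-1,-1),(-1,1))]
    uv=((proj(t,np.array(q))-[440,190]+.5)*5).astype(np.int32)
    cv2.polylines(b,[uv],True,(255,0,0) if z<50 else (0,255,0),1)
cv2.imwrite("pics/g6.png",b[:,:,::-1])
```

```text
(no output)
```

View pics/g6.png

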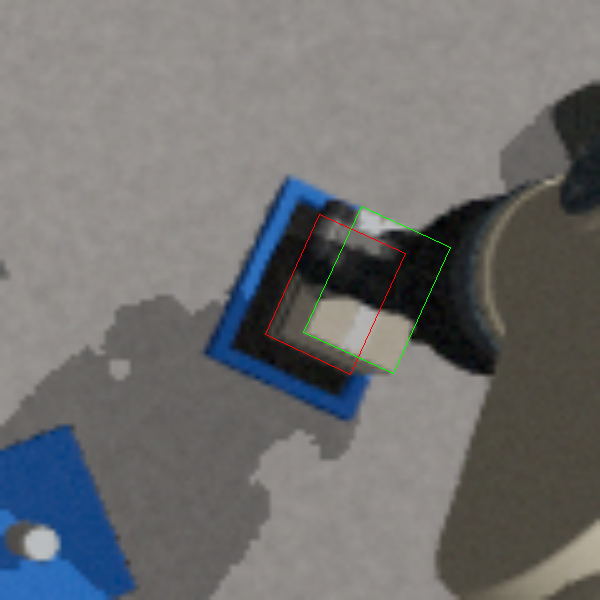

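The projected carton outline agrees with the picture, so I'm lowering it.

Call:
servo_tool([
  [[-0.1,-0.1,-0.8],0,3.5],
  [[0,0,-0.8],0,3.5],
  [[0,0,-0.5],0,3.5],
  [[0,0,-0.3],0,3.5],
  [[0,0,0],0,3.5],
])

```text
clock: 13.45
eef_pos: [497.5, -440.1, 34.3]
tcp_rot: [-3.141, 0.001, -0.465]
contact_force: [-0.1, -0.1, -1.1]
opening: 0.52
```

Call:
servo_tool([
  [[0,0,-0.1],0,3.5],
  [[0,0,-0.1],0,3.5],
  [[0,0,0],0,3.5],
  [[0,0,0],0,3.5],
])

```text
clock: 13.78
eef_pos: [498.1, -440.5, 33.4]
tcp_rot: [3.142, -0.0, -0.465]
contact_force: [-0.7, 0.3, -0.6]
opening: 0.518
```

Call:
servo_tool([
  [[0,0,-0.1],0,3.5],
  [[0,0,0],0,3.5],
  [[0,0,0],0,3.5],
])

```text
clock: 14.03
eef_pos: [498.0, -440.4, 32.3]
tcp_rot: [-3.142, 0.0, -0.465]
contact_force: [-0.0, -0.3, -1.4]
opening: 0.522
```

Call:
servo_tool([
  [[0,0,-0.05],0,3.5],
  [[0,0,0],0,3.5],
  [[0,0,0],0,3.5],
])

```text
clock: 14.28
eef_pos: [498.0, -440.5, 32.1]
tcp_rot: [3.142, -0.0, -0.465]
contact_force: [-0.7, 1.9, 3.8]
opening: 0.521
```

Contact is light at about 4 N, so I'm releasing it.

Call:
servo_tool([
  [[0,0,-0.02],0,4.8],
  [[0,0,0],0,5.5],
  [[0,0,0],0,6.5],
  [[0,0,0],0,6.5],
  [[0,0,0.5],0,6.5],
])

```text
clock: 14.7
eef_pos: [497.5, -440.0, 35.8]
tcp_rot: [-3.141, 0.002, -0.465]
contact_force: [-0.1, 0.0, 0.8]
opening: 0.762
```

Call:
servo_tool([
  [[0,0,2],0,6.5],
  [[0,0,3],0,6.5],
  [[0,0,3],0,6.5],
  [[0,0,3],0,6.5],
  [[0,0,1],0,8.5],
])

```text
clock: 15.12
eef_pos: [499.8, -442.0, 161.8]
tcp_rot: [3.14, -0.006, -0.465]
contact_force: [1.4, -1.2, 0.7]
opening: 0.885
```

Call:
servo_tool([
  [[-0.63,3.8,0],0.03,8.54],
  [[-0.63,3.8,0],0.03,8.54],
  [[-0.63,3.8,0],0.03,8.54],
  [[-0.63,3.8,0],0.03,8.54],
  [[-0.63,3.8,0],0.03,8.54],
])

```text
clock: 15.53
eef_pos: [465.7, -248.8, 156.5]
tcp_rot: [-3.141, 0.0, -0.314]
contact_force: [1.0, -0.3, -0.4]
opening: 1.0
```

Call:
servo_tool([
  [[-0.63,3.8,0],0.03,8.54],
  [[-0.63,3.8,0],0.03,8.54],
  [[-0.63,3.8,0],0.03,8.54],
  [[-0.6,3.8,0],0.03,8.54],
  [[0,0,0],0,8.54],
])

```text
clock: 15.95
eef_pos: [439.4, -93.4, 156.3]
tcp_rot: [-3.14, 0.002, -0.19]
contact_force: [0.6, -0.6, -0.4]
opening: 1.003
```

Call:
servo_tool([
  [[0,0,-1],0,8.54],
  [[0,0,-2],0,8.54],
  [[0,0,-1],0,8.54],
  [[0,0,0],0,8.54],
  [[0,0,0],0,8.54],
])

```text
clock: 16.37
eef_pos: [441.1, -99.1, 115.8]
tcp_rot: [3.142, 0.002, -0.196]
contact_force: [0.5, -0.4, 0.1]
opening: 1.001
```

Run:
```python
from h import *
f=grab("side","s7");t=grab("top","t7")
s=r.sense();p=s["eef_pos"];print(p,s["tcp_rot"],s["opening"])
a=cv2.resize(f["frame"][100:260,320:480],(400,400));b=cv2.resize(t["frame"][190:350,320:480],(400,400))
cv2.imwrite("pics/g7.png",np.hstack([a,b])[:,:,::-1])
W=world(t)
p=W[210:290,470:540].reshape(-1,3); p=p[(p[:,2]>45)&(p[:,2]<70)]
print(len(p),np.nanmedian(p[:,2]),rect(p[:,:2]))
# jar in side view: lid
W=world(f); q=W[180:250,350:420].reshape(-1,3); q=q[(q[:,2]>58)&(q[:,2]<75)]; print(len(q),q.min(0),q.max(0))
```

```text
[441.94881644 -99.12509424 116.82075071] [ 3.14155215e+00 -1.73792740e-04 -1.95820835e-01] 0.9981527309118843
556 54.21925381090127 (array([ 499. , -442.5]), 66.9, 48.7, -26.4)
429 [ 415.07643636 -130.30107643   58.22989735] [475.77756609 -66.72494713  67.04485069]
```

View pics/g7.png

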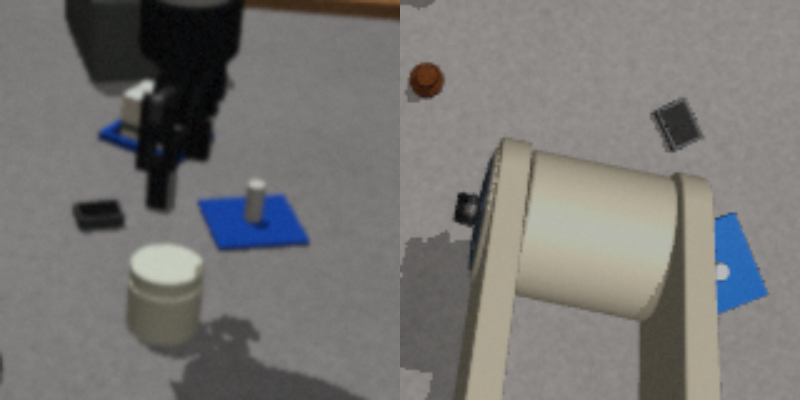

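The side view shows the short carton in its tray and the open jaws above the jar. Depth puts the carton at (499,-442.5), with its top at about 54 mm. I'll descend on the jar.

Call:
servo_tool([
  [[0.25,0,-2],0,8.54],
  [[0,0,-2],0,8.54],
  [[0,0,-1],0,8.54],
  [[0,0,0],0,8.54],
  [[0,0,0],0,8.54],
])

```text
clock: 16.88
eef_pos: [444.0, -98.6, 66.8]
tcp_rot: [-3.142, 0.001, -0.195]
contact_force: [-0.2, -0.3, 0.1]
opening: 1.004
```

Call:
servo_tool([
  [[0,0,-1],0,8.54],
  [[0,0,-1.5],0,8.54],
  [[0,0,-1.3],0,8.54],
  [[0,0,-0.6],0,8.54],
  [[0,0,0],0,8.54],
])

```text
clock: 17.3
eef_pos: [443.6, -98.3, 21.8]
tcp_rot: [-3.142, 0.001, -0.195]
contact_force: [0.2, 0.2, 0.9]
opening: 0.997
```

Call:
servo_tool([
  [[0,0,0],0,7.5],
  [[0,0,0],0,7],
  [[0,0,0],0,6.5],
  [[0,0,0],0,6],
  [[0,0,0],0,5.5],
])

```text
clock: 17.72
eef_pos: [444.8, -98.7, 23.8]
tcp_rot: [3.141, -0.001, -0.194]
contact_force: [-2.7, -0.9, 11.5]
opening: 0.717
```

Call:
servo_tool([
  [[0,0,0],0,5.5],
  [[0,0,0],0,5.5],
  [[0,0,0],0,5.5],
])

```text
clock: 17.97
eef_pos: [444.8, -98.7, 23.8]
tcp_rot: [3.141, -0.002, -0.194]
contact_force: [-2.7, -0.5, 11.7]
opening: 0.712
```

Call:
servo_tool([
  [[0,0,0.5],0,5.5],
  [[0,0,1],0,5.5],
  [[0,0,2],0,5.5],
  [[0,0,2.5],0,5.5],
  [[0,0,1.5],0,5.5],
])

```text
clock: 18.38
eef_pos: [444.6, -98.5, 100.1]
tcp_rot: [-3.142, -0.002, -0.195]
contact_force: [0.7, -0.9, -1.4]
opening: 0.712
```

Call:
servo_tool([
  [[0,1,0],0,5.5],
  [[0.1,2.5,0],0,5.5],
  [[0.1,3.5,0],0,5.5],
  [[0.1,3.5,0],0,5.5],
  [[0.1,3.5,0],0,5.5],
])

```text
clock: 18.8
eef_pos: [447.3, 43.3, 97.4]
tcp_rot: [-3.142, 0.0, -0.196]
contact_force: [1.2, -0.8, -2.0]
opening: 0.712
```

Call:
servo_tool([
  [[0.1,3.5,0],0,5.5],
  [[0.05,3,0],0,5.5],
  [[0,2.1,0],0,5.5],
  [[0,0,0],0,5.5],
  [[0,0,0],0,5.5],
])

```text
clock: 19.22
eef_pos: [448.8, 128.8, 97.2]
tcp_rot: [3.141, 0.001, -0.192]
contact_force: [-0.2, -0.6, -1.2]
opening: 0.714
```

Call:
servo_tool([
  [[0,0,-1],0,5.5],
  [[0,0,-1.5],0,5.5],
  [[0,0,-1],0,5.5],
  [[0,0,0],0,5.5],
  [[0,0,0],0,5.5],
])

```text
clock: 19.63
eef_pos: [448.8, 126.7, 61.7]
tcp_rot: [3.141, 0.002, -0.196]
contact_force: [0.1, 0.4, -2.4]
opening: 0.711
```

Run:
```python
from h import *
f=grab("side","s8");t=grab("top")
s=r.sense();p=s["eef_pos"];print(p,s["tcp_rot"],s["opening"],s["contact_force"])
a=cv2.resize(f["frame"][200:360,280:440],(400,400));b=cv2.resize(t["frame"][190:350,200:360],(400,400))
cv2.imwrite("pics/g8.png",np.hstack([a,b])[:,:,::-1])
```

```text
[449.79287426 127.18345048  62.71223529] [-3.14158530e+00  7.95426651e-06 -1.95540212e-01] 0.7150273079219962 [ 1.80220780e-04  7.65138236e-01 -1.60692268e+00]
```

View pics/g8.png

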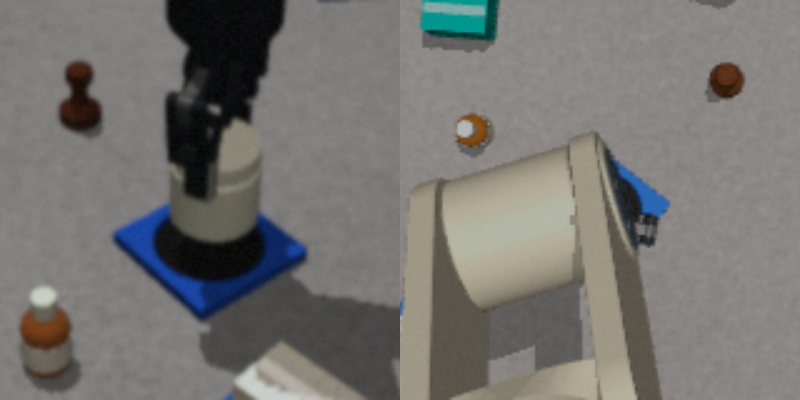

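Run:
```python
from h import *
f=grab("side"); p=r.sense()["eef_pos"]; th=np.linspace(0,2*np.pi,60)
b=cv2.resize(f["frame"][200:360,280:440],(600,600))
def ring(c,R,z,col):
    q=np.c_[c[0]+R*np.cos(th),c[1]+R*np.sin(th),0*th+z]
    cv2.polylines(b,[((proj(f,q)-[280,200]+.5)*3.75).astype(np.int32)],True,col,1)
ring(p,32,p[2]-23.8,(255,0,0)); ring((450,127.1),41,10,(0,255,0)); ring((450,127.1),32,4,(255,255,0))
cv2.imwrite("pics/g9.png",b[:,:,::-1])
```

```text
(no output)
```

View pics/g9.png

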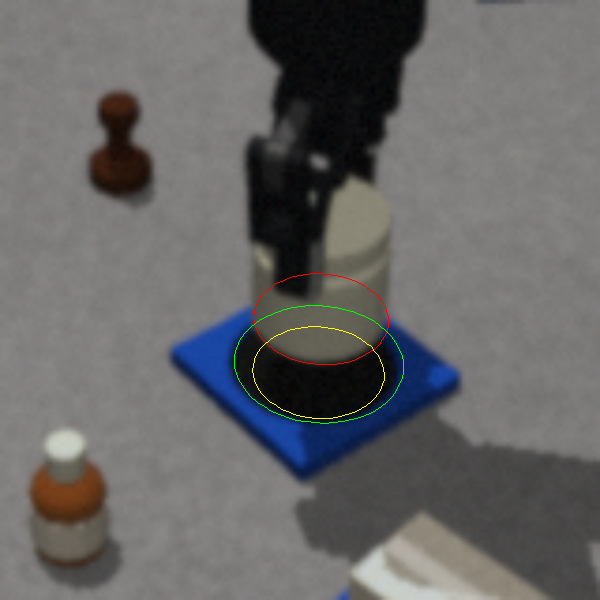

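The projections agree in the side view, with the jar over the recess and centred. Lowering it now.

Call:
servo_tool([
  [[0,0,-1],0,5.5],
  [[0,0,-1],0,5.5],
  [[0,0,-0.6],0,5.5],
  [[0,0,-0.4],0,5.5],
  [[0,0,0],0,5.5],
])

```text
clock: 20.2
eef_pos: [448.7, 127.3, 31.4]
tcp_rot: [3.141, 0.002, -0.195]
contact_force: [-0.2, -1.2, -1.2]
opening: 0.71
```

Call:
servo_tool([
  [[0,0,-0.15],0,5.5],
  [[0,0,-0.1],0,5.5],
  [[0,0,0],0,5.5],
  [[0,0,0],0,5.5],
])

```text
clock: 20.53
eef_pos: [449.8, 127.6, 30.3]
tcp_rot: [-3.141, -0.0, -0.195]
contact_force: [-0.6, 0.3, -2.1]
opening: 0.713
```

Call:
servo_tool([
  [[0,0,-0.1],0,5.5],
  [[0,0,-0.1],0,5.5],
  [[0,0,0],0,5.5],
  [[0,0,0],0,5.5],
])

```text
clock: 20.87
eef_pos: [449.6, 127.5, 28.1]
tcp_rot: [3.142, 0.0, -0.195]
contact_force: [0.8, -0.3, -1.8]
opening: 0.711
```

Call:
servo_tool([
  [[0,0,-0.05],0,5.5],
  [[0,0,0],0,5.5],
  [[0,0,0],0,5.5],
])

```text
clock: 21.12
eef_pos: [449.7, 127.6, 27.9]
tcp_rot: [-3.142, -0.0, -0.195]
contact_force: [-2.6, -0.1, 5.0]
opening: 0.712
```

Call:
servo_tool([
  [[0,0,0],0,6.6],
  [[0,0,0],0,7.5],
  [[0,0,0],0,8.3],
  [[0,0,0],0,8.54],
  [[0,0,0.5],0,8.54],
])

```text
clock: 21.53
eef_pos: [449.1, 127.4, 32.1]
tcp_rot: [3.141, 0.001, -0.195]
contact_force: [-0.5, 0.0, -0.4]
opening: 0.997
```

Call:
servo_tool([
  [[0,0,1.5],0,8.54],
  [[0,0,3],0,8.54],
  [[0,0,3],0,8.54],
  [[0,0,3],0,8.54],
  [[0,0,1],0,8.54],
])

```text
clock: 21.95
eef_pos: [451.5, 128.1, 151.7]
tcp_rot: [-3.139, -0.005, -0.195]
contact_force: [1.5, 1.0, 0.4]
opening: 0.997
```

Run:
```python
from h import *
t=grab("top","t10"); f=grab("side","s10")
for n,F,(u0,v0,u1,v1) in (("top",t,(150,235,200,285)),("side",f,(265,385,330,450))):
    m=np.zeros((480,640),np.uint8); m[v0:v1,u0:u1]=cv2.inRange(F["frame"],(140,140,135),(255,255,255))[v0:v1,u0:u1]
    W=world(F); q=W[m>0]; q=q[(q[:,2]>24)]
    print(n,len(q),cv2.minEnclosingCircle(np.float32(q[:,:2])),np.median(q[:,2]))
    cs,h=cv2.findContours(m,cv2.RETR_CCOMP,cv2.CHAIN_APPROX_NONE)
    for c in cs:
        if len(c)<25: continue
        print(n,len(c),[np.round(x,1) for x in cv2.minEnclosingCircle(np.float32(cast(F,c[:,0],30)[:,:2]))])
W=world(t); q=W[255:300,255:305].reshape(-1,3); q=q[(q[:,2]>58)&(q[:,2]<80)]
print("jar",len(q), cv2.minEnclosingCircle(np.float32(q[:,:2])) if len(q) else None)
```

```text
top 420 ((474.23028564453125, 299.44964599609375), 129.92514038085938) 31.49088248725184
top 45 [array([448.6, 356.7]), np.float64(22.1)]
top 72 [array([497.2, 396.2]), np.float64(33.6)]
top 53 [array([495.8, 395.3]), np.float64(23.0)]
side 759 ((497.8999328613281, 395.8044738769531), 32.056949615478516) 30.21392854406897
side 121 [array([498.7, 395.1]), np.float64(32.2)]
side 81 [array([498.3, 395.5]), np.float64(22.5)]
jar 39 ((456.83587646484375, 107.71757507324219), 19.15471839904785)
```

View pics/s10.png

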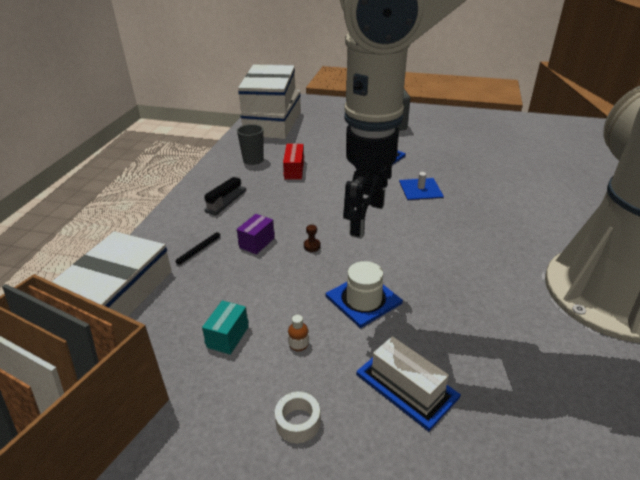

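Run:
```python
from h import *
f=grab("side")
for y in (162,172):
  for z in (45,50,55,60,65): print(y,z,proj(f,[[450,y,z]]).round(1))
```

```text
162 45 [[361.7 295. ]]
162 50 [[361.8 292.8]]
162 55 [[361.9 290.7]]
162 60 [[362.  288.5]]
162 65 [[362.1 286.4]]
172 45 [[360.7 298.9]]
172 50 [[360.8 296.8]]
172 55 [[360.9 294.6]]
172 60 [[361.  292.5]]
172 65 [[361.1 290.3]]
```

Call:
servo_tool([
  [[0.68,3.82,0],0,8.54],
  [[0.68,3.82,0],0,8.54],
  [[0.68,3.82,0],0,8.54],
  [[0.68,3.82,0],0,8.54],
  [[0.68,3.82,0],0,8.54],
])

```text
clock: 22.52
eef_pos: [482.6, 319.7, 145.1]
tcp_rot: [3.139, 0.002, -0.195]
contact_force: [0.6, 0.5, 0.1]
opening: 1.002
```

Call:
servo_tool([
  [[0.68,3.82,0],0,8.54],
  [[0.67,3.8,0],0,8.54],
  [[0,0,-2],0,8.54],
  [[0,0,-2],0,8.54],
  [[0,0,0],0,8.54],
])

```text
clock: 22.93
eef_pos: [493.7, 393.0, 101.2]
tcp_rot: [3.134, 0.006, -0.194]
contact_force: [-1.2, -0.9, -1.1]
opening: 0.997
```

Call:
servo_tool([
  [[0,0,-1],0,8.54],
  [[0,0,-2],0,8.54],
  [[0,0,-1.5],0,8.54],
  [[0,0,0],0,8.54],
  [[0,0,0],0,8.54],
])

```text
clock: 23.35
eef_pos: [496.8, 394.0, 62.0]
tcp_rot: [3.14, 0.001, -0.195]
contact_force: [0.5, -0.2, 0.1]
opening: 0.996
```

Run:
```python
from h import *
f=grab("side","s11"); t=grab("top","t11"); s=r.sense(); print(s["eef_pos"],s["tcp_rot"],s["opening"])
cv2.imwrite("pics/g11.png",cv2.resize(f["frame"][300:460,200:400,::-1],(750,600)))
W=world(t); q=W[255:300,255:305].reshape(-1,3); q=q[(q[:,2]>58)&(q[:,2]<80)]
print("jar",len(q), cv2.minEnclosingCircle(np.float32(q[:,:2])) if len(q) else None)
```

```text
[497.76390275 394.89244443  63.54836297] [-3.14062985e+00 -7.94553739e-04 -1.95152274e-01] 0.9986100070737091
jar 505 ((448.46136474609375, 127.1126480102539), 30.921802520751953)
```

View pics/g11.png

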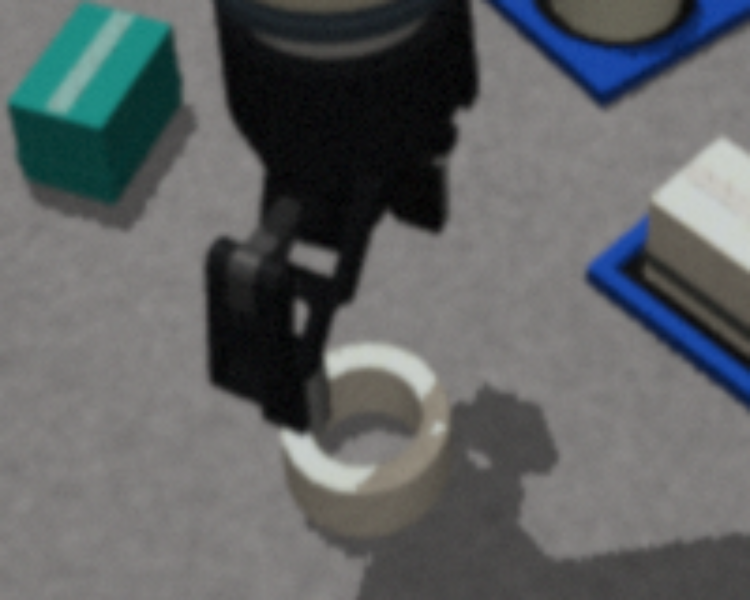

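Run:
```python
from h import *
f=grab("side"); W=world(f)
for v,u in ((412,276),(412,280),(408,278),(404,262),(404,280),(408,285),(400,270)): print(v,u,W[v,u].round(1),f["frame"][v,u])
print(r.sense()["eef_pos"])
```

```text
412 276 [504.6 452.1 106.3] [13 13 13]
412 280 [501.1 448.3 101.9] [13 15 14]
408 278 [501.8 451.3 114.2] [13 14 16]
404 262 [513.5 468.5 142.6] [41 41 41]
404 280 [501.2 445.4 114.1] [30 32 31]
408 285 [496.7 441.7 102.3] [49 50 49]
400 270 [503.2 467.9 152.7] [ 7  5 11]
[497.90889351 395.09505675  63.84956998]
```

Run:
```python
from h import *
f=grab("side"); W=world(f); p=r.sense()["eef_pos"]
j=np.array([0.194,0.981,0])
for o in (42,57,-42,-57):
  for dz in (2,20,36): print(o,dz,proj(f,[p+j*o+[0,0,dz]]).round(0))
for v in range(396,422,2): print(v,[W[v,u].round(0).tolist() for u in (276,280,284)])
print(f["frame"][405:420,280])
```

```text
42 2 [[281. 420.]]
42 20 [[280. 412.]]
42 36 [[279. 404.]]
57 2 [[275. 429.]]
57 20 [[274. 421.]]
57 36 [[273. 414.]]
-42 2 [[310. 371.]]
-42 20 [[310. 363.]]
-42 36 [[309. 356.]]
-57 2 [[315. 364.]]
-57 20 [[314. 355.]]
-57 36 [[314. 348.]]
396 [[499.0, 460.0, 151.0], [498.0, 451.0, 139.0], [495.0, 445.0, 132.0]]
398 [[499.0, 460.0, 147.0], [497.0, 452.0, 137.0], [496.0, 443.0, 125.0]]
400 [[499.0, 461.0, 145.0], [498.0, 452.0, 133.0], [497.0, 442.0, 119.0]]
402 [[499.0, 461.0, 141.0], [501.0, 446.0, 119.0], [497.0, 443.0, 116.0]]
404 [[498.0, 464.0, 141.0], [501.0, 447.0, 116.0], [496.0, 445.0, 116.0]]
406 [[498.0, 465.0, 139.0], [501.0, 446.0, 111.0], [496.0, 445.0, 111.0]]
408 [[505.0, 451.0, 112.0], [501.0, 446.0, 107.0], [497.0, 445.0, 107.0]]
410 [[505.0, 451.0, 109.0], [501.0, 447.0, 104.0], [497.0, 446.0, 104.0]]
412 [[505.0, 451.0, 104.0], [501.0, 448.0, 101.0], [497.0, 445.0, 99.0]]
414 [[505.0, 451.0, 101.0], [501.0, 448.0, 97.0], [497.0, 447.0, 97.0]]
416 [[523.0, 411.0, 31.0], [518.0, 410.0, 31.0], [519.0, 395.0, 9.0]]
418 [[523.0, 414.0, 30.0], [518.0, 412.0, 29.0], [519.0, 394.0, 2.0]]
420 [[522.0, 416.0, 28.0], [517.0, 415.0, 29.0], [511.0, 413.0, 29.0]]
[[ 30  27  26]
 [ 28  28  27]
 [ 31  29  31]
 [ 20  20  20]
 [ 22  24  23]
 [ 23  24  24]
 [ 20  22  22]
 [ 17  18  18]
 [ 28  28  25]
 [ 66  69  65]
 [133 137 133]
 [181 187 186]
 [197 202 204]
 [201 206 203]
 [199 204 200]]
```

Depth puts the open fingertips about 30 mm above the TCP, which is higher than the documentation implies. I'll lower in stages and check before gripping the low tape roll.

Call:
servo_tool([
  [[0,0,-1],0,8.54],
  [[0,0,-1],0,8.54],
  [[0,0,-1],0,8.54],
  [[0,0,0],0,8.54],
  [[0,0,0],0,8.54],
])

```text
clock: 23.97
eef_pos: [496.4, 394.2, 31.3]
tcp_rot: [3.14, 0.001, -0.195]
contact_force: [0.6, -0.4, 0.8]
opening: 0.996
```

```bash
cat > tip.py <<'E'
from h import *
import sys
f=grab("side"); W=world(f); s=r.sense(); print(s["eef_pos"].round(1),s["opening"].round(3),s["contact_force"].round(1))
cv2.imwrite(f"pics/{sys.argv[1]}.png",cv2.resize(f["frame"][340:460,220:370,::-1],(750,600)))
d=(f["frame"].max(2)<60)&(W[...,2]<300); p=s["eef_pos"]
d&=(np.abs(W[...,0]-p[0])<30)&(W[...,1]>p[1]+25)&(W[...,1]<p[1]+75)&(W[...,2]>5)
q=W[d]; q=q[np.argsort(q[:,2])]; print(len(q),q[:8].round(0).tolist())
t=grab("top"); W=world(t); m=(np.abs(W[...,0]-p[0])<60)&(np.abs(W[...,1]-p[1])<75)&(t["frame"].max(2)<60)&(W[...,2]>5)
q=W[m]; q=q[np.argsort(q[:,2])]; print(len(q),q[:6].round(0).tolist())
E
python3 tip.py g12
```

```text
Traceback (most recent call last):
  File "tip.py", line 3, in <module>
    f=grab("side"); W=world(f); s=r.sense(); print(s["eef_pos"].round(1),s["opening"].round(3),s["contact_force"].round(1))
                                                                         ^^^^^^^^^^^^^^^^^^
AttributeError: 'float' object has no attribute 'round'
```

```bash
sed -i 's/s\["opening"\].round(3)/round(s["opening"],3)/' tip.py; python3 tip.py g12
```

```text
[497.1 394.8  32.4] 1.001 [-0.3 -0.2 -0.4]
3744 [[502.0, 443.0, 58.0], [499.0, 445.0, 63.0], [499.0, 445.0, 65.0], [501.0, 448.0, 66.0], [500.0, 446.0, 66.0], [500.0, 447.0, 66.0], [501.0, 448.0, 67.0], [499.0, 445.0, 67.0]]
913 [[505.0, 413.0, 23.0], [497.0, 344.0, 103.0], [497.0, 341.0, 104.0], [473.0, 324.0, 107.0], [469.0, 331.0, 108.0], [475.0, 324.0, 108.0]]
```

View pics/g12.png

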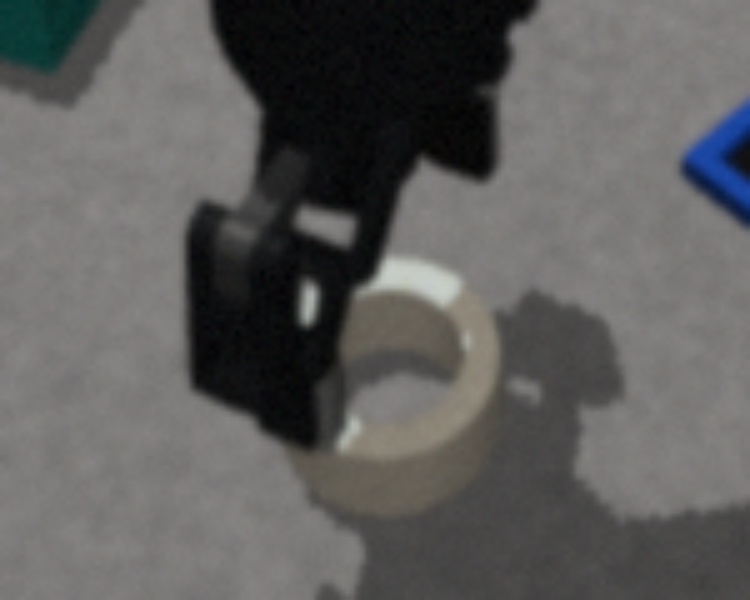

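Call:
servo_tool([
  [[0,0,-0.8],0,8.54],
  [[0,0,-0.8],0,8.54],
  [[0,0,-0.6],0,8.54],
  [[0,0,0],0,8.54],
  [[0,0,0],0,8.54],
])

```text
clock: 24.53
eef_pos: [496.7, 394.4, 9.8]
tcp_rot: [3.14, 0.001, -0.195]
contact_force: [0.6, -0.5, 0.7]
opening: 1.0
```

```bash
python3 tip.py g13
```

```text
[497.  394.7  10.3] 1.002 [-0.8 -0.  -0.6]
3656 [[500.0, 444.0, 41.0], [498.0, 445.0, 43.0], [500.0, 444.0, 43.0], [500.0, 447.0, 44.0], [500.0, 446.0, 44.0], [495.0, 440.0, 44.0], [500.0, 449.0, 45.0], [500.0, 444.0, 45.0]]
836 [[498.0, 344.0, 82.0], [468.0, 331.0, 86.0], [487.0, 321.0, 87.0], [478.0, 323.0, 88.0], [480.0, 323.0, 89.0], [487.0, 323.0, 89.0]]
```

View pics/g13.png

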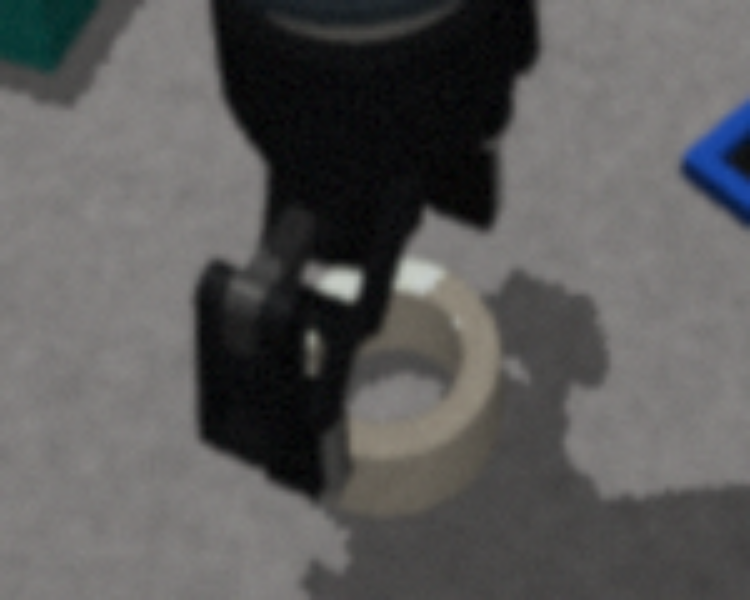

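Run:
```python
from h import *
f=grab("side"); W=world(f)
for v in range(424,443,1): print(v,[(W[v,u].round(0).astype(int).tolist(),int(f["frame"][v,u,0])) for u in (282,284,286,288)])
```

```text
424 [([499, 451, 81], 7), ([496, 451, 82], 15), ([494, 449, 80], 33), ([495, 440, 66], 71)]
425 [([499, 452, 81], 11), ([497, 451, 79], 18), ([496, 445, 72], 43), ([496, 440, 63], 65)]
426 [([501, 447, 70], 9), ([496, 452, 79], 34), ([496, 445, 69], 50), ([495, 441, 63], 60)]
427 [([500, 448, 70], 18), ([499, 445, 66], 49), ([496, 446, 67], 58), ([495, 441, 61], 53)]
428 [([501, 448, 67], 18), ([499, 445, 63], 53), ([496, 446, 66], 57), ([496, 441, 58], 57)]
429 [([501, 448, 65], 13), ([500, 445, 60], 52), ([497, 446, 63], 59), ([496, 441, 56], 56)]
430 [([501, 448, 63], 14), ([500, 445, 59], 45), ([497, 445, 60], 57), ([496, 441, 53], 52)]
431 [([501, 449, 62], 11), ([500, 445, 56], 45), ([497, 445, 58], 59), ([496, 442, 53], 52)]
432 [([501, 450, 61], 10), ([500, 445, 54], 38), ([497, 446, 57], 59), ([496, 442, 51], 49)]
433 [([501, 449, 58], 14), ([500, 445, 52], 39), ([498, 444, 51], 60), ([496, 442, 49], 48)]
434 [([501, 449, 56], 6), ([500, 445, 49], 38), ([498, 445, 50], 59), ([496, 443, 48], 51)]
435 [([501, 450, 54], 13), ([500, 446, 49], 36), ([498, 444, 47], 58), ([495, 444, 48], 55)]
436 [([501, 450, 52], 9), ([500, 445, 45], 36), ([498, 445, 46], 61), ([496, 443, 44], 69)]
437 [([501, 450, 50], 13), ([500, 446, 43], 39), ([498, 444, 42], 63), ([496, 443, 41], 75)]
438 [([501, 451, 50], 22), ([501, 445, 39], 58), ([498, 446, 42], 65), ([502, 428, 11], 86)]
439 [([502, 450, 45], 46), ([501, 444, 36], 73), ([498, 446, 41], 73), ([503, 426, 6], 92)]
440 [([512, 425, -1], 77), ([509, 426, 1], 76), ([506, 426, 3], 82), ([503, 427, 5], 90)]
441 [([512, 427, 0], 102), ([509, 426, -1], 90), ([506, 426, 0], 80), ([503, 426, 2], 88)]
442 [([511, 430, 2], 122), ([509, 428, 0], 113), ([506, 427, -1], 80), ([503, 427, -1], 79)]
```

Call:
servo_tool([
  [[0.1,0.05,-0.4],0,8.54],
  [[0,0,-0.4],0,8.54],
  [[0,0,0],0,8.54],
  [[0,0,0],0,8.54],
])

```text
clock: 25.02
eef_pos: [497.9, 395.1, 2.2]
tcp_rot: [3.141, 0.0, -0.195]
contact_force: [-0.3, -0.5, -0.1]
opening: 1.001
```

```bash
python3 tip.py g14
```

```text
[498.  395.2   2.4] 1.0 [-0.8  1.   0.3]
3595 [[501.0, 446.0, 34.0], [500.0, 445.0, 35.0], [496.0, 440.0, 35.0], [501.0, 445.0, 35.0], [498.0, 446.0, 35.0], [501.0, 449.0, 36.0], [502.0, 448.0, 37.0], [501.0, 445.0, 38.0]]
817 [[498.0, 343.0, 71.0], [495.0, 326.0, 78.0], [498.0, 343.0, 78.0], [480.0, 323.0, 79.0], [495.0, 328.0, 79.0], [483.0, 325.0, 80.0]]
```

View pics/g14.png

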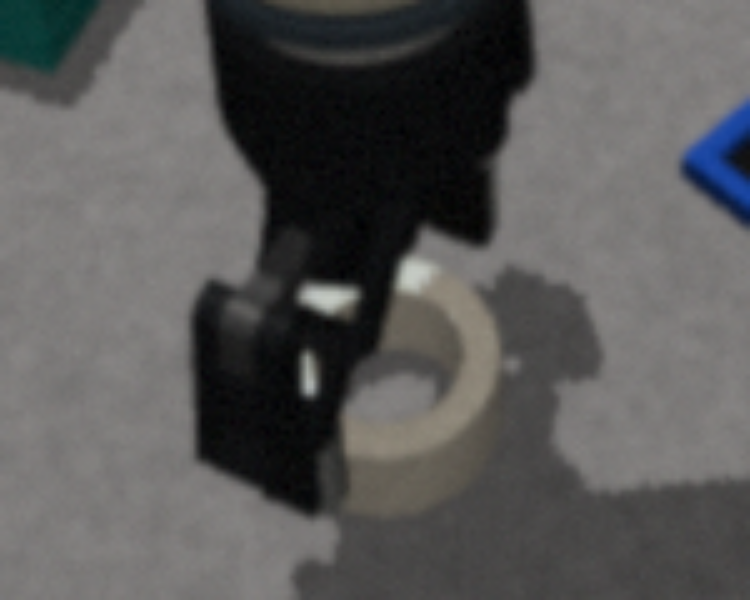

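Call:
servo_tool([
  [[0,0,0.8],0,8.54],
  [[0,0,0],0,7.5],
  [[0,0,0],0,6.8],
  [[0,0,0],0,6.0],
  [[0,0,0],0,6.0],
], squeeze=30)

```text
clock: 25.53
eef_pos: [498.5, 395.5, 11.8]
tcp_rot: [-3.141, -0.001, -0.194]
contact_force: [-2.9, -2.4, 10.4]
opening: 0.712
```

Call:
servo_tool([
  [[0,0,0],0,6.0],
  [[0,0,0],0,6.0],
])

```text
clock: 25.7
eef_pos: [498.5, 395.5, 11.8]
tcp_rot: [-3.141, -0.001, -0.194]
contact_force: [-3.1, -2.7, 11.0]
opening: 0.709
```

```bash
python3 tip.py g15
```

```text
[498.5 395.5  11.8] 0.709 [-1.5 -1.7 11. ]
3514 [[499.0, 434.0, 35.0], [511.0, 436.0, 37.0], [499.0, 433.0, 37.0], [498.0, 433.0, 38.0], [495.0, 432.0, 38.0], [499.0, 435.0, 38.0], [500.0, 435.0, 39.0], [499.0, 437.0, 40.0]]
784 [[493.0, 361.0, 76.0], [496.0, 360.0, 80.0], [478.0, 338.0, 80.0], [490.0, 335.0, 81.0], [500.0, 354.0, 81.0], [483.0, 337.0, 82.0]]
```

View pics/g15.png

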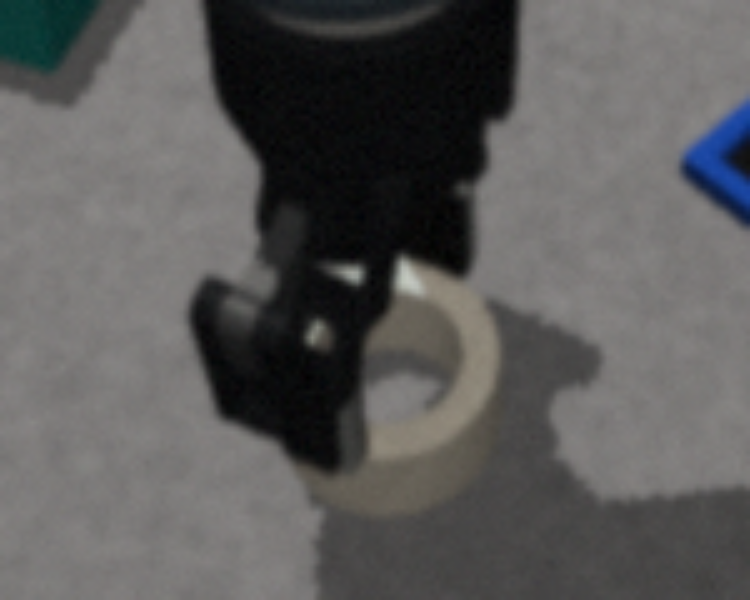

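The jaws stopped at 0.709, the same as on the 64 mm jar. So the tape is gripped properly, and the depth readings on the thin dark finger were off. Lifting now.

Call:
servo_tool([
  [[0,0,0.5],0,5.5],
  [[0,0,1],0,5.5],
  [[0,0,2],0,5.5],
  [[0,0,2.5],0,5.5],
  [[0,0,2.5],0,5.5],
], squeeze=40)

```text
clock: 26.22
eef_pos: [497.7, 395.0, 96.6]
tcp_rot: [3.141, 0.001, -0.195]
contact_force: [0.5, 0.9, 0.2]
opening: 0.644
```

Call:
servo_tool([
  [[0,0,2],0,5.5],
  [[0,0,1.2],0,5.5],
  [[0,0,0],0,5.5],
])

```text
clock: 26.47
eef_pos: [499.5, 396.4, 130.8]
tcp_rot: [-3.138, -0.003, -0.195]
contact_force: [0.9, 0.5, -0.6]
opening: 0.644
```

```bash
python3 tip.py g16
```

```text
[498.7 395.8 128.9] 0.646 [ 0.1  0.6 -0.6]
2910 [[499.0, 431.0, 154.0], [500.0, 433.0, 155.0], [496.0, 430.0, 156.0], [499.0, 431.0, 156.0], [500.0, 436.0, 156.0], [500.0, 436.0, 157.0], [495.0, 427.0, 158.0], [495.0, 429.0, 158.0]]
1218 [[494.0, 363.0, 193.0], [496.0, 363.0, 194.0], [487.0, 339.0, 194.0], [500.0, 354.0, 194.0], [478.0, 341.0, 195.0], [500.0, 356.0, 196.0]]
```

View pics/g16.png

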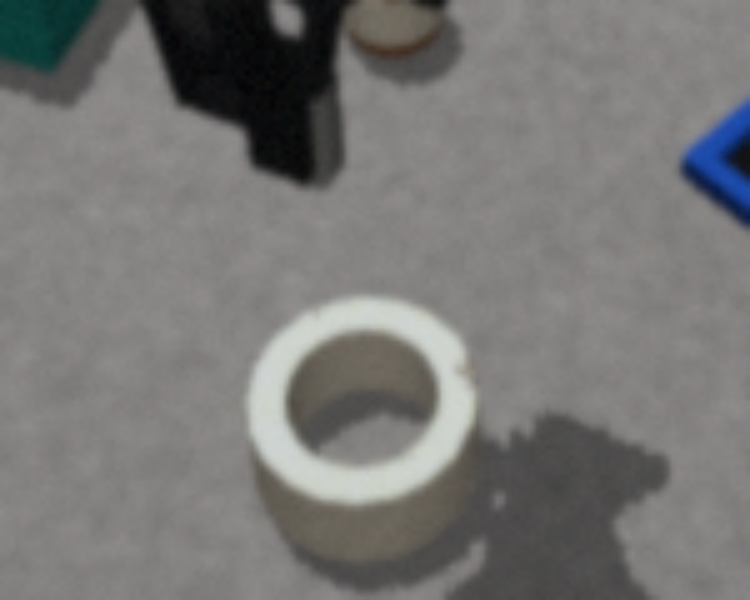

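The tape slipped out. The jaws had only caught its top edge, so the fingertips really do sit higher than the documentation says. I'll re-measure the tape and grip lower.

Run:
```python
from h import *
F=grab("side"); (u0,v0,u1,v1)=(260,385,335,460)
m=np.zeros((480,640),np.uint8); m[v0:v1,u0:u1]=cv2.inRange(F["frame"],(140,140,135),(255,255,255))[v0:v1,u0:u1]
W=world(F); q=W[m>0]; q=q[(q[:,2]>26)]
print(len(q),cv2.minEnclosingCircle(np.float32(q[:,:2])),np.percentile(q[:,2],[5,50,95]))
print(r.sense()["eef_pos"])
```

```text
807 ((501.0428161621094, 409.9295959472656), 31.998926162719727) [28.47345776 30.16420047 31.93444671]
[497.51778101 394.81183859 126.58799166]
```

Call:
servo_tool([
  [[0.35,1.5,0],0,8.54],
  [[0,0,0],0,8.54],
  [[0,0,-2],0,8.54],
  [[0,0,-2.5],0,8.54],
  [[0,0,-2],0,8.54],
])

```text
clock: 27.03
eef_pos: [500.7, 409.3, 60.2]
tcp_rot: [3.14, 0.001, -0.194]
contact_force: [-0.2, -0.2, 0.0]
opening: 1.003
```

Call:
servo_tool([
  [[0,0,-2],0,8.54],
  [[0,0,-1.5],0,8.54],
  [[0,0,-1],0,8.54],
  [[0,0,-0.5],0,8.54],
  [[0,0,0],0,8.54],
])

```text
clock: 27.45
eef_pos: [500.8, 409.4, 11.0]
tcp_rot: [3.14, 0.002, -0.195]
contact_force: [0.4, -0.4, -0.2]
opening: 1.001
```

Call:
servo_tool([
  [[0,0,-0.5],0,8.54],
  [[0,0,0],0,8.54],
  [[0,0,0],0,8.54],
])

```text
clock: 27.7
eef_pos: [501.9, 410.5, 8.1]
tcp_rot: [-3.141, -0.001, -0.195]
contact_force: [-0.2, -0.2, 0.8]
opening: 1.003
```

Call:
servo_tool([
  [[0,0,-0.4],0,8.54],
  [[0,0,-0.4],0,8.54],
  [[0,0,0],0,8.54],
])

```text
clock: 27.95
eef_pos: [501.3, 410.0, -1.0]
tcp_rot: [3.141, 0.0, -0.195]
contact_force: [-0.2, -0.2, -0.5]
opening: 1.003
```

Call:
servo_tool([
  [[0,0,-0.2],0,8.54],
  [[0,0,-0.2],0,8.54],
  [[0,0,0],0,8.54],
  [[0,0,0],0,8.54],
])

```text
clock: 28.28
eef_pos: [501.5, 410.2, -4.6]
tcp_rot: [3.141, 0.0, -0.195]
contact_force: [0.8, -0.1, -1.0]
opening: 0.999
```

```bash
python3 tip.py g17
```

```text
[501.6 410.3  -4.4] 1.0 [-0.6 -0.2 -0.5]
3645 [[500.0, 455.0, 24.0], [500.0, 458.0, 25.0], [505.0, 460.0, 26.0], [500.0, 455.0, 27.0], [500.0, 455.0, 28.0], [506.0, 462.0, 28.0], [503.0, 460.0, 29.0], [501.0, 460.0, 29.0]]
824 [[474.0, 389.0, 12.0], [501.0, 354.0, 67.0], [481.0, 339.0, 70.0], [500.0, 355.0, 72.0], [488.0, 340.0, 73.0], [478.0, 340.0, 74.0]]
```

View pics/g17.png

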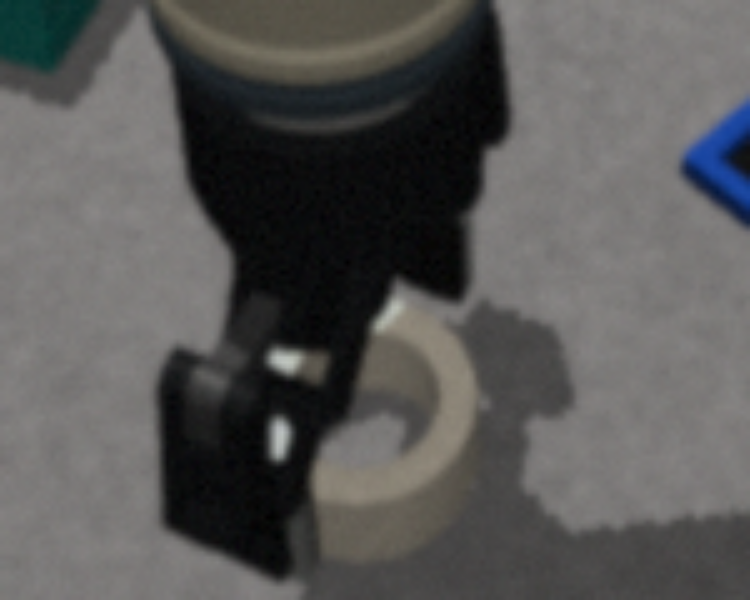

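Call:
servo_tool([
  [[0,0,-0.25],0,8.54],
  [[0,0,-0.2],0,8.54],
  [[0,0,0],0,8.54],
  [[0,0,0],0,8.54],
])

```text
clock: 28.72
eef_pos: [501.5, 410.2, -9.1]
tcp_rot: [3.141, 0.0, -0.195]
contact_force: [-0.4, 0.2, 0.3]
opening: 1.004
```

Call:
servo_tool([
  [[0,0,0],0,7.5],
  [[0,0,0],0,6.8],
  [[0,0,0],0,6.2],
  [[0,0,0],0,5.8],
  [[0,0,0],0,5.5],
])

```text
clock: 29.13
eef_pos: [501.7, 410.4, -8.4]
tcp_rot: [-3.141, -0.0, -0.195]
contact_force: [-0.9, -1.3, 4.8]
opening: 0.732
```

Call:
servo_tool([
  [[0,0,0],0,5.5],
  [[0,0,0],0,5.5],
])

```text
clock: 29.3
eef_pos: [501.7, 410.4, -8.3]
tcp_rot: [-3.141, -0.0, -0.195]
contact_force: [-2.3, -1.5, 5.8]
opening: 0.732
```

```bash
python3 tip.py g18
```

```text
[501.7 410.4  -8.3] 0.737 [-0.2 -1.   5.9]
3464 [[502.0, 450.0, 14.0], [499.0, 447.0, 15.0], [502.0, 450.0, 17.0], [501.0, 450.0, 17.0], [512.0, 452.0, 17.0], [498.0, 445.0, 17.0], [503.0, 451.0, 17.0], [503.0, 452.0, 17.0]]
758 [[504.0, 368.0, 57.0], [504.0, 370.0, 57.0], [496.0, 375.0, 58.0], [491.0, 349.0, 59.0], [501.0, 354.0, 60.0], [483.0, 349.0, 61.0]]
```

View pics/g18.png

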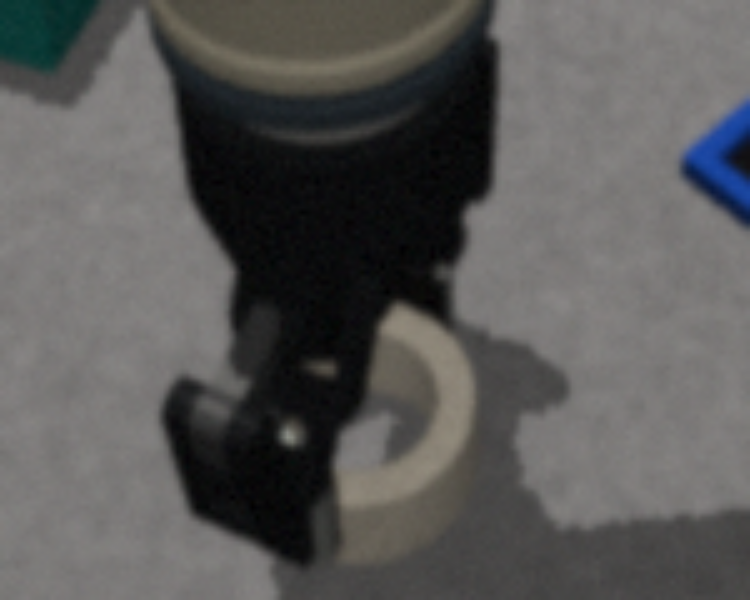

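The opening is now 0.732, a full 64 mm grip with the pads well down the roll. Lifting.

Call:
servo_tool([
  [[0,0,0.4],0,5.5],
  [[0,0,0.8],0,5.5],
  [[0,0,0.8],0,5.5],
  [[0,0,0],0,5.5],
  [[0,0,0],0,5.5],
])

```text
clock: 29.82
eef_pos: [502.1, 410.7, 12.0]
tcp_rot: [-3.14, -0.001, -0.195]
contact_force: [0.6, -0.4, -0.6]
opening: 0.731
```

Call:
servo_tool([
  [[0,0,1.5],0,5.5],
  [[0,0,2.5],0,5.5],
  [[0,0,2.5],0,5.5],
  [[0,0,2.5],0,5.5],
  [[0,0,1],0,5.5],
])

```text
clock: 30.23
eef_pos: [502.9, 411.3, 114.3]
tcp_rot: [-3.138, -0.003, -0.195]
contact_force: [0.3, 1.0, -0.6]
opening: 0.731
```

Run:
```python
from h import *
f=grab("side"); s=r.sense(); p=s["eef_pos"]; print(p,s["opening"],s["contact_force"])
b=cv2.resize(f["frame"][300:460,200:400],(750,600)); th=np.linspace(0,6.3,60)
for z in (8.3,38.3):
    q=np.c_[p[0]+32*np.cos(th),p[1]+32*np.sin(th),0*th+p[2]+z]
    cv2.polylines(b,[((proj(f,q)-[200,300]+.5)*3.75).astype(np.int32)],True,(255,0,0),1)
cv2.imwrite("pics/g19.png",b[:,:,::-1])
```

```text
[503.29175197 411.61738602 114.95292654] 0.7281108083470113 [ 1.34705154 -0.56418252  1.05844971]
```

View pics/g19.png

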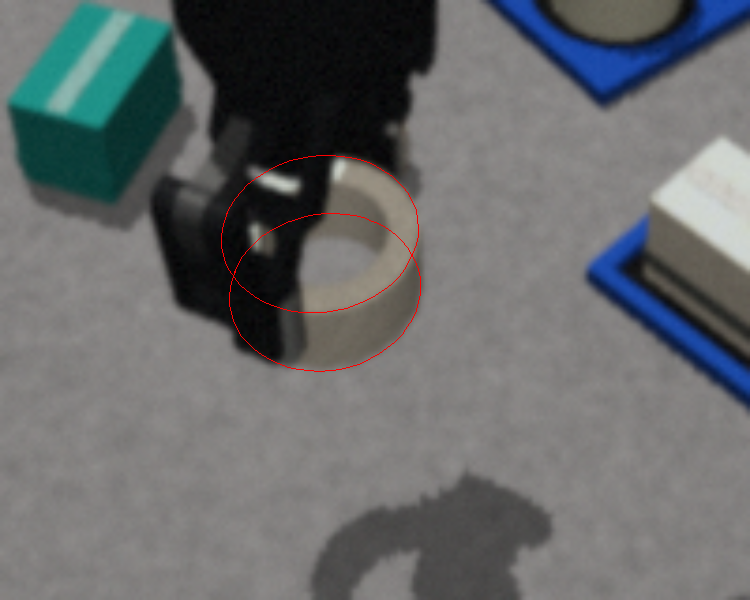

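Call:
servo_tool([
  [[-0.33,-1.94,0],0,5.5],
  [[-0.67,-3.88,0],0,5.5],
  [[-0.67,-3.88,0],0,5.5],
  [[-0.67,-3.88,0],0,5.5],
  [[-0.67,-3.88,0],0,5.5],
])

```text
clock: 30.7
eef_pos: [470.0, 233.8, 109.6]
tcp_rot: [3.14, 0.001, -0.194]
contact_force: [1.0, -0.8, -0.1]
opening: 0.73
```

Call:
servo_tool([
  [[-0.67,-3.88,0],0,5.5],
  [[-0.67,-3.88,0],0,5.5],
  [[-0.67,-3.88,0],0,5.5],
  [[-0.67,-3.88,0],0,5.5],
  [[-0.67,-3.88,0],0,5.5],
])

```text
clock: 31.12
eef_pos: [436.6, 40.0, 110.1]
tcp_rot: [3.141, 0.001, -0.194]
contact_force: [1.5, -0.8, -1.1]
opening: 0.733
```

Call:
servo_tool([
  [[-0.67,-3.88,0],0,5.5],
  [[-0.67,-3.88,0],0,5.5],
  [[-0.67,-3.88,0],0,5.5],
  [[-0.67,-3.88,0],0,5.5],
  [[-0.67,-3.88,0],0,5.5],
])

```text
clock: 31.53
eef_pos: [403.1, -153.9, 110.2]
tcp_rot: [-3.141, 0.001, -0.195]
contact_force: [0.7, 0.5, -1.0]
opening: 0.731
```

Call:
servo_tool([
  [[-0.67,-3.88,0],0,5.5],
  [[-0.67,-3.88,0],0,5.5],
  [[-0.67,-3.88,0],0,5.5],
  [[-0.33,-1.94,0],0,5.5],
  [[0,0,0],0,5.5],
])

```text
clock: 31.95
eef_pos: [380.3, -291.7, 110.2]
tcp_rot: [3.141, -0.0, -0.198]
contact_force: [-0.0, 0.2, -0.7]
opening: 0.734
```

Call:
servo_tool([
  [[0,0,-0.5],0,5.5],
  [[0,0,-1],0,5.5],
  [[0,0,-0.5],0,5.5],
  [[0,0,0],0,5.5],
  [[0,0,0],0,5.5],
])

```text
clock: 32.37
eef_pos: [380.9, -286.9, 90.3]
tcp_rot: [-3.141, 0.002, -0.193]
contact_force: [-0.1, -0.5, -0.9]
opening: 0.732
```

```bash
cat > sp.py <<'E'
from h import *
import sys
out=[]
s=r.sense()
for n,(u0,v0,u1,v1) in (("side",(370,110,470,210)),("top",(395,245,495,345))):
    f=grab(n); s=r.sense(); p=s["eef_pos"]
    b=cv2.resize(f["frame"][v0:v1,u0:u1],(400,400)); th=np.linspace(0,6.3,60)
    def ring(c,R,z,col):
        q=np.c_[c[0]+R*np.cos(th),c[1]+R*np.sin(th),0*th+z]
        cv2.polylines(b,[((proj(f,q)-[u0,v0]+.5)*4).astype(np.int32)],True,col,1)
    ring(p,32,p[2]+8.3,(255,0,0)); ring(p,32,p[2]+38.3,(255,0,0)); ring((382.2,-287),9,46,(0,255,0)); ring((382.2,-287),21,6,(255,255,0))
    out.append(b)
print(p,s["opening"],s["contact_force"])
cv2.imwrite(f"pics/{sys.argv[1]}.png",np.hstack(out)[:,:,::-1])
E
python3 sp.py g20
```

```text
[ 381.39711043 -287.56920541   91.06686557] 0.731058555697255 [ 0.52391717  0.15122359 -0.83409863]
```

View pics/g20.png

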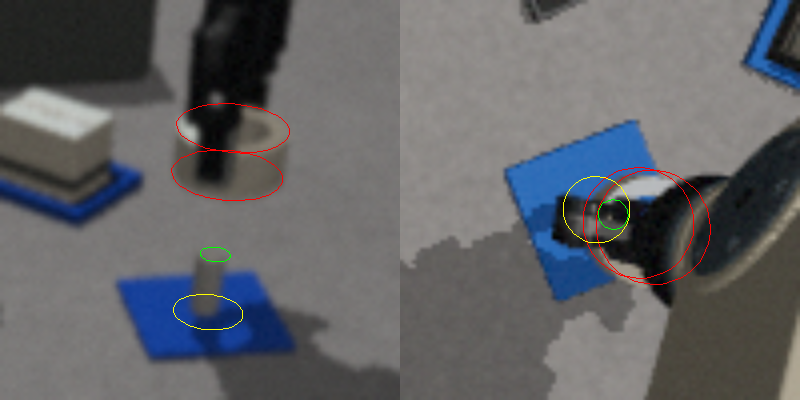

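Call:
servo_tool([
  [[0.1,0,-1],0,5.5],
  [[0,0,-1.5],0,5.5],
  [[0,0,-1.5],0,5.5],
  [[0,0,-0.7],0,5.5],
  [[0,0,0],0,5.5],
])

```text
clock: 32.88
eef_pos: [381.2, -287.3, 42.5]
tcp_rot: [-3.14, 0.002, -0.194]
contact_force: [-0.5, -0.5, -1.0]
opening: 0.73
```

```bash
python3 sp.py g21
```

```text
[ 382.14674416 -288.07813505   44.03970553] 0.734021519022894 [ 0.21251808  0.24720492 -0.77649319]
```

View pics/g21.png

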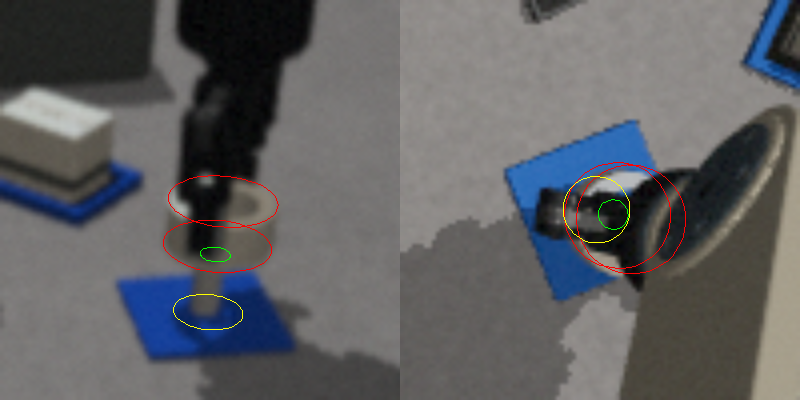

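Call:
servo_tool([
  [[0,0.1,-0.8],0,5.5],
  [[0,0,-0.8],0,5.5],
  [[0,0,-0.4],0,5.5],
  [[0,0,0],0,5.5],
])

```text
clock: 33.32
eef_pos: [381.6, -286.7, 23.2]
tcp_rot: [-3.141, 0.001, -0.195]
contact_force: [-0.7, -0.4, -0.6]
opening: 0.735
```

Call:
servo_tool([
  [[0,0,-0.8],0,5.5],
  [[0,0,-0.7],0,5.5],
  [[0,0,-0.4],0,5.5],
  [[0,0,0],0,5.5],
  [[0,0,0],0,5.5],
])

```text
clock: 33.73
eef_pos: [381.9, -287.0, 4.7]
tcp_rot: [-3.141, 0.001, -0.195]
contact_force: [0.4, -0.1, 0.2]
opening: 0.733
```

Call:
servo_tool([
  [[0,0,-0.2],0,5.5],
  [[0,0,-0.2],0,5.5],
  [[0,0,-0.1],0,5.5],
  [[0,0,0],0,5.5],
  [[0,0,0],0,5.5],
])

```text
clock: 34.15
eef_pos: [382.1, -287.1, 0.1]
tcp_rot: [-3.142, 0.0, -0.195]
contact_force: [0.1, 0.1, -1.5]
opening: 0.732
```

Call:
servo_tool([
  [[0,0,-0.1],0,5.5],
  [[0,0,-0.1],0,5.5],
  [[0,0,0],0,5.5],
  [[0,0,0],0,5.5],
])

```text
clock: 34.48
eef_pos: [382.1, -287.1, -2.0]
tcp_rot: [-3.142, 0.0, -0.195]
contact_force: [-0.5, 1.1, -1.0]
opening: 0.733
```

Call:
servo_tool([
  [[0,0,-0.07],0,5.5],
  [[0,0,0],0,5.5],
  [[0,0,0],0,5.5],
])

```text
clock: 34.73
eef_pos: [382.2, -287.2, -2.4]
tcp_rot: [3.142, -0.0, -0.195]
contact_force: [-1.9, 0.8, 4.9]
opening: 0.735
```

The tape has touched down on the plate, with about 5 N at the height I expected. Releasing.

Call:
servo_tool([
  [[0,0,0],0,6.8],
  [[0,0,0],0,7.5],
  [[0,0,0],0,8.3],
  [[0,0,0],0,8.54],
  [[0,0,0.4],0,8.54],
])

```text
clock: 35.15
eef_pos: [381.7, -286.9, 1.0]
tcp_rot: [-3.141, 0.001, -0.195]
contact_force: [-0.9, 0.3, 0.8]
opening: 0.999
```

Call:
servo_tool([
  [[0,0,1],0,8.54],
  [[0,0,2],0,8.54],
  [[0,0,3],0,8.54],
  [[0,0,4],0,8.54],
  [[0,0,4],0,8.54],
])

```text
clock: 35.57
eef_pos: [381.3, -286.5, 143.2]
tcp_rot: [-3.141, 0.001, -0.195]
contact_force: [1.0, -0.6, -0.5]
opening: 1.005
```

Call:
servo_tool([
  [[-1,-2,3],0,8.54],
  [[-1,-3.8,1],0,8.54],
  [[-1,-3.8,1],0,8.54],
  [[-1,-3.8,0],0,8.54],
  [[-1,-3.8,0],0,8.54],
])

```text
clock: 35.98
eef_pos: [331.7, -461.1, 193.7]
tcp_rot: [3.14, -0.002, -0.194]
contact_force: [0.2, -0.5, -0.4]
opening: 0.998
```

Call:
servo_tool([
  [[-1,-3.8,0],0,8.54],
  [[-1,-3.8,0],0,8.54],
  [[0,0,0],0,8.54],
  [[0,0,0],0,8.54],
])

```text
clock: 36.32
eef_pos: [311.1, -536.7, 191.9]
tcp_rot: [3.141, -0.0, -0.197]
contact_force: [-0.5, 0.3, -0.3]
opening: 0.998
```

Run:
```python
from h import *
t=grab("top","t30"); f=grab("side","s30"); W=world(t)
hm=(W[...,2]>20).astype(np.uint8); hm[:140]=0; hm[345:]=0; hm[:,:150]=0; hm[:,540:]=0
n,l,s,ce=cv2.connectedComponentsWithStats(hm)
for i in range(1,n):
    if s[i,4]<20: continue
    p=W[l==i]; zt=np.nanpercentile(p[:,2],95); q=p[p[:,2]>zt-6]
    print(ce[i].round(0),s[i,4],"ztop",round(zt,1),rect(q[:,:2]))
print(r.sense()["clock"],r.sense()["eef_pos"])
b=cv2.resize(f["frame"][130:250,320:480],(400,300)); a=cv2.resize(f["frame"][240:440,270:470],(400,300))
c=cv2.resize(t["frame"][220:360,160:300],(400,300)); d=cv2.resize(t["frame"][220:340,410:530],(400,300))
cv2.imwrite("pics/g30.png",np.vstack([np.hstack([a,b]),np.hstack([c,d])])[:,:,::-1])
```

```text
[164. 158.] 1142 ztop 157.6 (array([729.8, 394.3]), 70.9, 7.9, -12.3)
[453. 165.] 889 ztop 53.0 (array([ 712.7, -314.1]), 105.1, 46.9, -77.6)
[324. 174.] 540 ztop 52.9 (array([698.5,   8.7]), 65.9, 46.6, 73.4)
[223. 194.] 556 ztop 52.6 (array([655.9, 266.6]), 65.8, 46.0, 84.1)
[330. 220.] 68 ztop 56.0 (array([581.7,  -3.6]), 20.0, 19.3, 61.5)
[508. 249.] 677 ztop 57.2 (array([ 499.7, -441.8]), 66.0, 46.8, -26.2)
[229. 242.] 160 ztop 63.3 (array([535.2, 254.1]), 15.0, 15.0, -0.4)
[279. 275.] 552 ztop 71.1 (array([448.9, 126.2]), 58.9, 58.4, 89.5)
[446. 299.] 351 ztop 39.4 (array([ 378.8, -286. ]), 62.0, 61.3, 5.9)
[212. 315.] 923 ztop 57.2 (array([351.6, 296.4]), 104.4, 46.9, -30.9)
[447. 298.] 58 ztop 48.1 (array([ 382.5, -286.7]), 16.9, 14.9, -88.7)
36.4167 [ 311.86262216 -534.40361534  191.62822906]
```

View pics/g30.png

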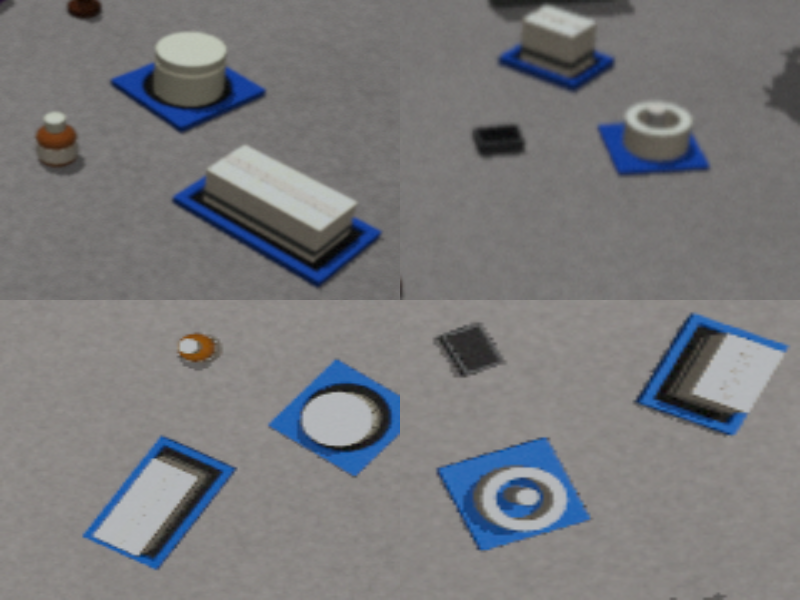

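All four are seated. Compared with their readings on the table, the tops are 4 mm higher for the cartons and jar and about 6 mm higher for the tape. The stamp and bottle haven't moved, and the arm is clear, so I'm handing in.

```bash
python3 -c "
from rig import r
print(r.sign_off())"
```

```text
the job is handed in; nothing more can be done
None
```

The ward order is set out and handed in at about 36 s. I placed the long carton, short carton, jar and tape roll in that order.

**Last checks**
- **Cartons and jar:** each is inside its matching recess, within about 2 mm of centre and within about 1° of the tray's angle for the cartons. Their tops read about 4 mm higher than on the table, so they are sitting on the recess floors.
- **Tape roll:** it lies flat around the post, with its top about 6 mm higher than before, which matches the spindle's base plate.
- **Bystanders and look-alikes:** the bottle, stamp, and red, purple and turquoise cartons measured where they were, within about 0.5 mm.

**What did not go cleanly**
- **First tape grip failed:** I took hold too high, and the roll slipped out of the jaws while lifting. It ended up flat on the bench about 15 mm away, so it may have dropped a short way. I re-measured it, gripped lower, and the second try held.
- **Fingertip height disagreed:** the fingertips looked about 20 to 30 mm higher than the description says, so the cartons and jar were probably gripped near their tops. They still carried level.
- **Long carton touchdown:** it was set down with about 42 N for a moment before I backed off. The other three touched down at about 5 N or less.

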